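# Fetch the calibration gauge from behind the bottles

### The job

The lens centring unit on the optician's bench needs its knobbed steel calibration gauge, which is hemmed in by three containers in the grey accessory tray. First stand all three containers upright in the empty blue side tray and let go of them, leaving the gauge where it is; then, with the containers still there, seat the gauge flat in the unit's round steel dish; and finally put every container back upright in the grey tray on the spot where it stood at the start. Knock nothing over, and leave the spectacles, the lens blank and the little screw tin where they are.

Things in the scene. Friction and masses are not known exactly. Their poses are not given: they have to be found in the camera images.
- gauge: calibration gauge: steel disc 52 mm in diameter and 14 mm thick with a dark upright knob 22 mm in diameter on its centre, 50 mm high in all, 0.25 kg; origin at the centre of its underside, z up along the knob. It stands in the grey tray, with the containers around its robot side about 66 mm from its axis, so that a gripper has no room around the knob until they are gone
- bottle: round clear plastic bottle with paper band, sloping shoulder and narrow white cap: straight body 50 mm in diameter up to 92 mm, cap 28 mm in diameter, 118 mm high in all, about 0.22 kg, rigid; origin at the centre of its underside, z up
- can: round plain aluminium can with flat top, 58 mm in diameter, 106 mm high, about 0.25 kg, rigid; origin at the centre of its underside, z up
- square_bottle: square white plastic bottle 48 x 48 mm (faces square to its x and y axes) up to 96 mm, then a black round cap 34 mm in diameter, 110 mm high in all, about 0.22 kg, rigid; origin at the centre of its underside, z up
- bay: grey accessory tray, fixed, 200 (its x) x 260 mm (its y), walls 22 mm high, inner floor 4 mm above its origin (centre of underside). In its frame (x, y in mm) the containers stand near (-36, 0), (2, 60) and (2, -60), which where varies, the gauge behind them near (30, 0). Containers are 10 to 30 mm apart; fingers fit on their -x and +x sides, high up so that the gripper clears the neighbours
- side_tray: empty blue side tray, fixed, left or right of the grey tray, 290 mm (its x) by 130 mm (its y), walls 4 mm thick and 22 mm high, inner floor 4 mm above its origin; origin at the centre of its underside. Three containers fit in a row along its x
- seat (a point): centre of the floor of the white lens centring unit's steel dish, left or right of the grey tray. Dish 72 mm wide inside, rim 5 mm above its floor, floor 39 mm above the bench. The fixed unit is 130 mm wide (y), from 65 mm before the dish centre to 205 mm behind it (+x); column and head, 70 mm wide, 190 mm high, begin 150 mm behind it
- spectacles: bystander: black folded spectacles standing on their rims, 132 mm wide (y), 24 mm deep, 42 mm high, near the robot; origin under the front rims' middle
- lens_blank: bystander: round clear lens blank lying flat, 66 mm in diameter, 12 mm thick, near the robot; origin at the centre of its underside
- screw_tin: bystander: small round aluminium screw tin, 36 mm in diameter, 16 mm high, standing in the grey tray's corner (about -71 mm in the tray's x, -99 mm in y); origin at the centre of its underside
There are look-alikes about, which are no part of the job. Leave any green or orange look-alike of the gauge alone.

How it is judged:
By the outcome, as a careful person would: the job done as asked, in the order asked, and still so for the second after the job is handed in, with the robot touching nothing.
It also fails if it takes over 136 s, if anything falls off the work surface, if the arm or the gripper's body presses on something with over 40 N, if the wrist force passes 120 N, or if a joint passes its speed limit or range.

### The arm

A 6-joint arm with a two-finger parallel gripper is mounted at the origin on the work surface. World frame = base frame: x ahead of the robot, y to its left, z up, the work surface at z = 0. Lengths are in mm, angles in rad, forces in N, time in s.
With the tool pointing down it reaches from about 300 to 775 mm from the base axis. Payload 14.6 kg.
Tool frame: the origin (TCP) lies between the finger pads; the fingertips stand manip.finger_overhang ahead of it and the grasp point (between the pads) lies 2 mm behind it (manip.finger_overhang is the distance from the TCP to the fingertips, in mm); z points along the fingers, y is the direction in which the jaws open and shut (so a half turn about z gives the same grasp; the last joint's range is limited). The gripper opens to 94 mm and grips with 3 to 60 N. Pads are 16 mm wide; open, the fingers measure 119 mm over their backs; the gripper's body (75 mm by 177 mm) begins 78 mm behind the grasp point.
Start: joints at [1.083, 0.3, 1.521, -0, 1.321, -0.067], TCP at [224.666, 502.01, 222.446] pointing down, gripper open.
Joint ranges: [-3.03, 3.03], [-0.79, 2.21], [0.23, 2.52], [-1.04, 4.18], [0, 3.07], [-2.55, 2.55]. Speed limits (rad/s): [2.22, 2.22, 2.57, 3.14, 3.14, 3.14].

### API

Orientations are given as [roll, pitch, yaw] about the fixed x, y, z axes, in that order (R = Rz(yaw) Ry(pitch) Rx(roll)).
In Python, from cell import manip gives the robot as it stands.
- The arm moves only by the tool drive_tool, never from a script. Its argument "steps" is a list of rows, each an object with "delta_pos": the shift along the world's x, y, z in mm, a list of three; "yaw": the turn about the world's z in rad; "hand": the finger opening in mm, from 0 to 94. A call has 1 to 5 rows; each row shifts and turns the commanded pose from where the row before left it; what a row does not reach is not made up. A row lasts 1/12 s, in which the tool goes at most 41.7 mm and 7.16 degrees, less where a joint would pass 70% of its speed; a pose out of reach is approached as far as the arm can. A call is refused whole if a number of a shift passes 41.7 or a number of a turn 0.125, either way. A call with a gripper value outside its range is refused whole. The fingers move at their own pace and stop on an object; "squeeze" is the grip in N (left out, the last holds). Time passes only in rows, so rows that do not move let the fingers close. It gives the time, the measured TCP pose, the force and the opening at its end, in the units of the state.
- manip.read_state(): the state, without advancing time (a new reading comes with each control period).
- manip.camera(name): name is "side" or "top" or "wrist"; returns a dict with "frame" (420x560x3 uint8, red, green, blue), "range_z" (420x560 float32, mm along the optical axis (not along the pixel's ray), 0 where there is no reading), "intrinsics" (3x3 intrinsics, pixels), "position" and "attitude" of the camera in the world. Camera axes: x right, y down, z forward; pixel columns grow to the right and rows downward; lengths in mm; the calibration is good to about 2 mm. The wrist camera is an equidistant fisheye: a pixel r from the principal point sees the ray r / f radians off the axis. A picture is of the moment at which its call begins.
- manip.sign_off(): hands the job in, once; it reports no verdict.
The state is a dict: "clock": time; "joints": joint angles; "qd": joint speeds; "effort": joint torques, N m; "eef_pos": TCP position; "eef_rot": TCP orientation; "wrist_force": force on the tool from outside, world axes, zero at the start; "moment": the same for the moment, N m; "finger_gap": finger opening in mm.
Only numpy, scipy, OpenCV 4.12 (cv2) and the standard library are available. Lean on these libraries where they do the work, as an engineer would, in place of code of your own. Each camera call takes 0.05 s, during which the arm holds its last target.

## Working session

There is one attempt and no reset: what is moved stays moved. The work goes in short steps, Python scripts to look and compute and a tool call to move; the robot and the scene stay as the last step left them, time stands still between calls to the robot, and variables do not carry over. Pictures are saved under pics/ and viewed, and the job is handed in when it is done.

Besides the shell and the picture viewer there is one more tool, called after "Emit:" by a JSON object that holds its "fn" and its "kwargs". drive_tool: Moves the arm, as the interface text tells. Its arguments: {"type":"object","properties":{"steps":{"type":"array"},"squeeze":{"type":"number"}},"required":["steps"]}

```bash
mkdir -p pics; ls
python3 - <<'E'
from cell import manip
import cv2,numpy as np
print(manip.read_state()); print(manip.finger_overhang)
for n in ["top","side"]:
    c=manip.camera(n); np.savez(f"{n}0.npz",**{k:np.array(v) for k,v in c.items()})
    print(n,c["intrinsics"],c["position"],c["attitude"])
    cv2.imwrite(f"pics/{n}0.png",c["frame"][:,:,::-1])
E
```

```text
pics
{'clock': 0.0, 'joints': array([ 1.08340822e+00,  3.00454365e-01,  1.52158953e+00,  6.77424576e-06,
        1.32069520e+00, -6.65848222e-02]), 'qd': array([-0.00080246, -0.00042998, -0.00050483, -0.00018355,  0.00117924,
        0.00018353]), 'effort': array([ 2.81815737e-04, -5.31819785e+01, -3.52731335e+01,  7.08423019e-02,
        2.45099701e-02, -3.76970365e-05]), 'eef_pos': array([224.54984442, 501.80401385, 221.89192549]), 'eef_rot': array([-3.14044919e+00, -8.28260991e-05,  2.72078764e+00]), 'wrist_force': array([-0.30079241,  0.85881246,  0.12356474]), 'moment': array([-0.01295604,  0.01519952, -0.05642098]), 'finger_gap': 94.05100594142826}
17.0
top [[527.23707635   0.         280.81981829]
 [  0.         527.23707635 212.85704915]
 [  0.           0.           1.        ]] [ 346.28676052  -26.07201248 1244.58987629] [-2.99447149e+00  1.79581059e-03 -1.56705937e+00]
side [[494.05921503   0.         277.28358331]
 [  0.         494.05921503 204.79565998]
 [  0.           0.           1.        ]] [ 366.8607013  -861.64922731  920.04715482] [-2.33566581 -0.01124225 -0.16839899]
```

View pics/top0.png

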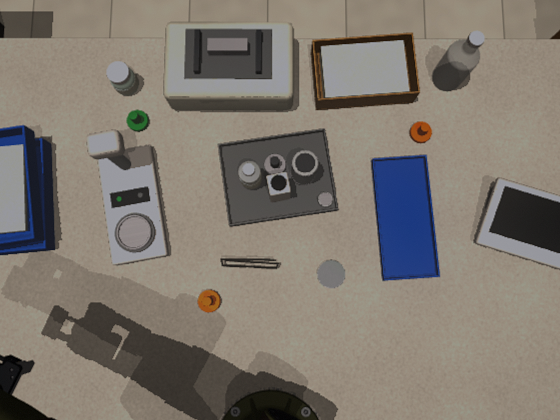

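View pics/side0.png

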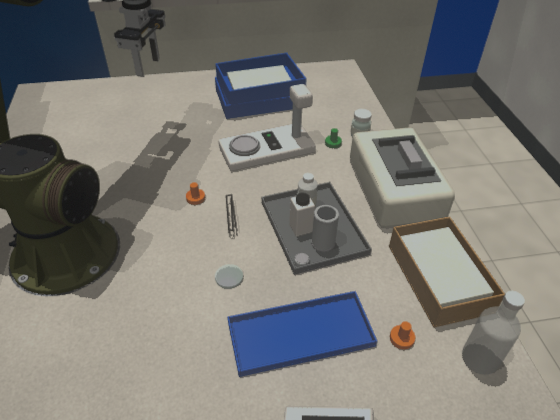

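Top picture: grey tray at about (278,177) with bottle (249,173), square bottle (278,184), can (304,163) and the gauge behind (275,163). The side tray is at (405,217) and the dish at (135,232). Look-alikes are green (138,121), orange (421,132) and orange (209,300), plus a large bottle (458,62) and a white jar (122,76) outside the tray. The only steel-grey gauge is inside the tray.

```bash
cat > h.py <<'E'
import numpy as np,cv2
from scipy.spatial.transform import Rotation as R
def load(n): return dict(np.load(n))
def proj(c,P):
    Rm=R.from_euler('xyz',c['attitude']).as_matrix()
    p=(np.atleast_2d(P)-c['position'])@Rm; K=c['intrinsics']
    return np.c_[K[0,0]*p[:,0]/p[:,2]+K[0,2],K[1,1]*p[:,1]/p[:,2]+K[1,2]]
def ray(c,u,v):
    K=c['intrinsics'];Rm=R.from_euler('xyz',c['attitude']).as_matrix()
    return Rm@np.array([(u-K[0,2])/K[0,0],(v-K[1,2])/K[1,1],1.])
def atz(c,u,v,z):
    d=ray(c,u,v);o=c['position'];return o+d*(z-o[2])/d[2]
def cloud(c):
    K=c['intrinsics'];Rm=R.from_euler('xyz',c['attitude']).as_matrix()
    v,u=np.mgrid[:420,:560];z=c['range_z']
    p=np.stack([(u-K[0,2])/K[0,0]*z,(v-K[1,2])/K[1,1]*z,z],-1)
    return p@Rm.T+c['position']
def crop(c,x0,y0,x1,y1,s,fn):
    im=c['frame'][y0:y1,x0:x1,::-1]
    cv2.imwrite(fn,cv2.resize(im,None,fx=s,fy=s,interpolation=cv2.INTER_CUBIC))
E
python3 - <<'E'
from h import *
t=load('top0.npz');s=load('side0.npz')
crop(t,210,120,345,235,5,'pics/tc.png'); crop(s,255,165,375,275,5,'pics/sc.png')
crop(t,95,140,175,270,4,'pics/td.png')
for n,c in (('top',t),('side',s)):
    P=cloud(c)
    for u,v in ([(249,170),(278,182),(304,163),(275,163),(135,232),(405,217),(300,215),(331,273)] if n=='top' else [(308,180),(302,200),(326,212),(244,145),(300,335)]): print(n,u,v,P[v,u].round(1))
E
```

```text
top 249 170 [606.8  46.3 121.9]
top 278 182 [582.1 -17.  113.5]
top 304 163 [625.6 -74.1 110.9]
top 275 163 [640.1  -9.3  50.8]
top 135 232 [478.9 311.1  42.3]
top 405 217 [ 521.5 -318.6    1.9]
top 300 215 [524.4 -68.6   8.9]
top 331 273 [ 388.2 -140.6    8.3]
side 308 180 [606.   36.8 117.6]
side 302 200 [577.5 -28.  114. ]
side 326 212 [625.2 -74.3 111.5]
side 244 145 [476.5 309.4  37.7]
side 300 335 [ 518.2 -318.6    2.5]
```

View pics/tc.png

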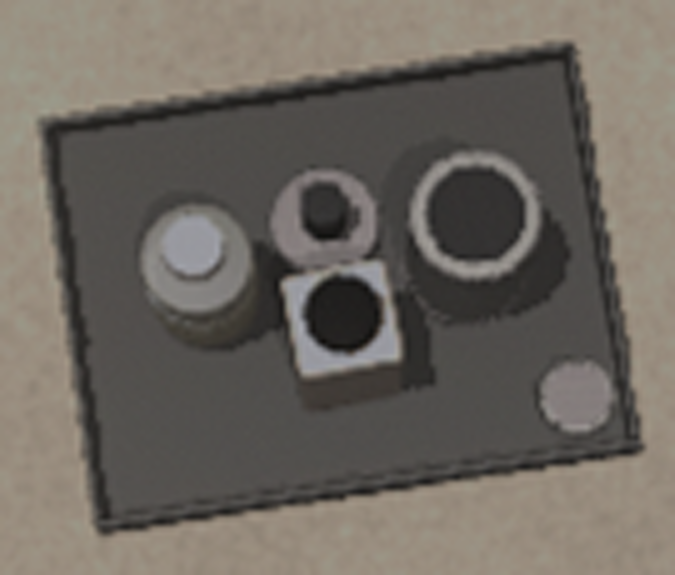

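View pics/sc.png

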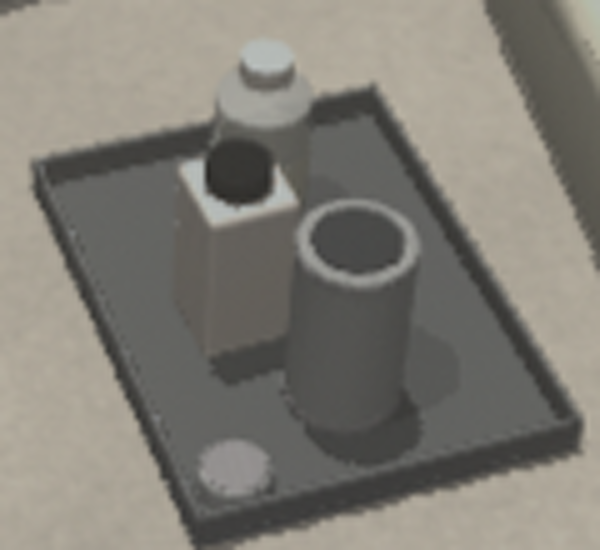

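View pics/td.png

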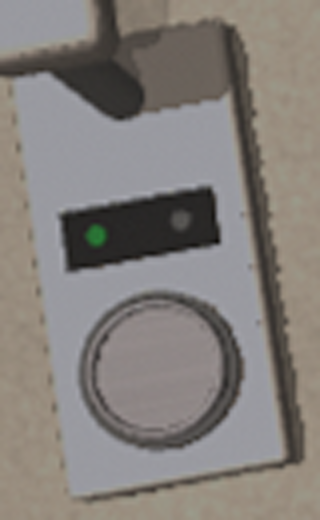

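Run:
```python
from h import *
t=load('top0.npz');s=load('side0.npz')
def q(c,x0,y0,k,x,y,z): return atz(c,(x+.5)/k-.5+x0,(y+.5)/k-.5+y0,z)
f=lambda x,y,z:q(t,210,120,5,x,y,z)
g=lambda x,y,z:q(s,255,165,5,x,y,z)
print('bottle',f(193,245,122),g(267,57,122))
print('sq',f(344,314,114),g(240,165,114),'top face',f(342,318,100))
print('can',f(475,216,110),g(358,243,110))
print('gauge',f(325,208,54),'disc',f(325,218,18))
print('tin',f(577,396,20),g(235,467,20))
C=[f(*p,22) for p in[(43,122),(573,45),(640,448),(100,530)]]
print('tray',np.round(C,1),np.mean(C,0)); 
Gc=[g(*p,22) for p in[(33,160),(375,85),(582,422),(200,530)]];print('side tray c',np.round(Gc,1),np.mean(Gc,0))
for a,b in((0,3),(1,2)): d=C[a]-C[b];print('yaw',np.arctan2(d[1],d[0]),np.linalg.norm(d))
d=C[0]-C[1];print('yaw',np.arctan2(d[1],d[0])-np.pi/2,np.linalg.norm(d))
print('sq face edges',[f(*p,100) for p in [(283,283),(386,260),(402,360),(300,377)]])
print('dish',q(t,95,140,4,160,371,39),'rim',q(t,95,140,4,161,370,44))
C=[q(t,95,140,4,*p,39) for p in[(72,497),(290,460)]];print(C)
# blue tray
m=(t['frame'][:,:,2]>100)&(t['frame'][:,:,0]<60);m[:,:350]=0;m[:,450:]=0
cs,_=cv2.findContours(m.astype(np.uint8),0,2);c=max(cs,key=cv2.contourArea);r=cv2.minAreaRect(c);print(r);
B=[atz(t,*p,22) for p in cv2.boxPoints(r)];print(np.round(B,1),np.mean(B,0))
crop(t,360,145,450,290,4,'pics/tb.png')
```

```text
bottle [609.9150933   48.03475513 122.        ] [607.85555065  46.65702169 122.        ]
sq [581.1260684  -17.87304452 114.        ] [580.62284176 -20.08522623 114.        ] top face [582.22583197 -16.89423352 100.        ]
can [626.24456774 -75.45543397 110.        ] [625.17994826 -76.72992652 110.        ]
gauge [643.63398083  -8.41430752  54.        ] disc [647.73141477  -7.90713917  18.        ]
tin [ 561.60703632 -127.20083276   20.        ] [ 560.40324026 -127.07768057   20.        ]
tray [[ 693.4  127.1   22. ]
 [ 732.3 -126.6   22. ]
 [ 536.6 -156.4   22. ]
 [ 496.9   96.3   22. ]] [614.80093293 -14.86604451  22.        ]
side tray c [[ 496.5   97.    22. ]
 [ 692.1  127.9   22. ]
 [ 730.8 -127.6   22. ]
 [ 536.4 -163.1   22. ]] [613.95411468 -16.44689446  22.        ]
yaw 0.15551516937504775 198.8230832488485
yaw 0.15112645915626496 197.96403655685776
yaw 0.15225129510238133 256.69089321288516
sq face edges [array([597.96216268,   9.34505248, 100.        ]), array([608.54737748, -36.3145852 , 100.        ]), array([563.40996333, -43.47289831, 100.        ]), array([555.62996964,   1.51454149, 100.        ])]
dish [478.38538929 312.85707863  39.        ] rim [478.41525433 310.90401723  44.        ]
[array([406.00364046, 359.84005602,  39.        ]), array([427.52536909, 236.26598421,  39.        ])]
((405.7138977050781, 218.479736328125), (120.61782836914062, 55.6141471862793), 84.588134765625)
[[ 652.7 -240.4   22. ]
 [ 666.  -372.5   22. ]
 [ 382.  -388.1   22. ]
 [ 369.6 -260.4   22. ]] [ 517.56663104 -315.32713411   22.        ]
```

View pics/tb.png

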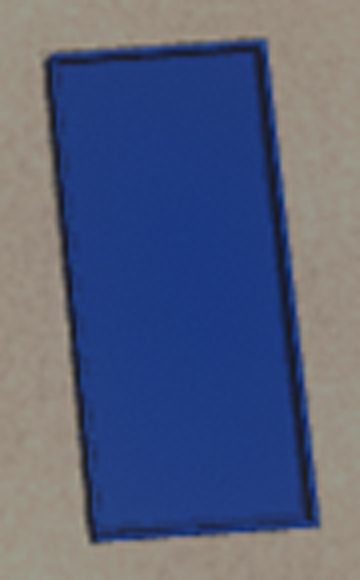

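Run:
```python
from h import *
t=load('top0.npz')
P=cloud(t)
def q(c,x0,y0,k,x,y,z): return atz(c,(x+.5)/k-.5+x0,(y+.5)/k-.5+y0,z)
B=np.array([q(t,360,145,4,*p,22) for p in [(47,57),(266,41),(318,524),(92,541)]]);print(B.round(1),B.mean(0))
for a,b in((0,3),(1,2)): d=B[a]-B[b];print(np.arctan2(d[1],d[0]),np.linalg.norm(d))
m=(P[...,0]>600)&(P[...,2]>60)&(P[...,2]<400)
for y in range(-400,400,50):
    k=m&(abs(P[...,1]-y)<25); 
    if k.any(): print(y,'x min',P[k][:,0].min().round(),'zmax',P[k][:,2].max().round())
```

```text
[[ 658.1 -238.2   22. ]
 [ 668.3 -368.8   22. ]
 [ 382.6 -388.2   22. ]
 [ 372.4 -257.9   22. ]] [ 520.34931739 -313.27773945   22.        ]
0.06901923859217286 286.2992235455464
0.06797558856834914 286.29591487286433
-400 x min 834.0 zmax 213.0
-350 x min 805.0 zmax 76.0
-300 x min 800.0 zmax 75.0
-250 x min 796.0 zmax 74.0
-200 x min 792.0 zmax 75.0
-150 x min 787.0 zmax 75.0
-100 x min 600.0 zmax 115.0
-50 x min 600.0 zmax 116.0
0 x min 600.0 zmax 125.0
50 x min 600.0 zmax 133.0
100 x min 780.0 zmax 132.0
150 x min 780.0 zmax 135.0
200 x min 779.0 zmax 123.0
250 x min 781.0 zmax 107.0
300 x min 631.0 zmax 192.0
350 x min 623.0 zmax 193.0
```

Emit:
{"fn": "drive_tool", "kwargs": {"steps": [{"delta_pos": [20,-29,0],"yaw": -0.05,"hand": 76},{"delta_pos": [20,-29,0],"yaw": -0.05,"hand": 76},{"delta_pos": [20,-29,0],"yaw": -0.05,"hand": 76},{"delta_pos": [20,-29,0],"yaw": -0.05,"hand": 76},{"delta_pos": [20,-29,0],"yaw": -0.05,"hand": 76}], "squeeze": 25}}

```text
clock: 0.52
eef_pos: [325.1, 355.5, 222.2]
eef_rot: [-3.141, -0.0, 2.469]
wrist_force: [0.7, 0.9, 0.2]
finger_gap: 76.3
```

Emit:
{"fn": "drive_tool", "kwargs": {"steps": [{"delta_pos": [20,-29,0],"yaw": -0.05,"hand": 76},{"delta_pos": [20,-29,0],"yaw": -0.05,"hand": 76},{"delta_pos": [20,-29,0],"yaw": -0.05,"hand": 76},{"delta_pos": [20,-29,0],"yaw": -0.05,"hand": 76},{"delta_pos": [20,-29,0],"yaw": -0.05,"hand": 76}]}}

```text
clock: 0.93
eef_pos: [425.2, 210.4, 222.4]
eef_rot: [-3.141, -0.0, 2.218]
wrist_force: [0.8, 0.7, 0.8]
finger_gap: 76.5
```

Emit:
{"fn": "drive_tool", "kwargs": {"steps": [{"delta_pos": [20,-29,0],"yaw": -0.05,"hand": 76},{"delta_pos": [20,-29,0],"yaw": -0.05,"hand": 76},{"delta_pos": [20,-29,0],"yaw": -0.05,"hand": 76},{"delta_pos": [20,-29,0],"yaw": -0.05,"hand": 76},{"delta_pos": [20,-29,0],"yaw": -0.05,"hand": 76}]}}

```text
clock: 1.35
eef_pos: [525.3, 65.3, 222.2]
eef_rot: [-3.141, -0.0, 1.968]
wrist_force: [0.2, 1.0, 0.3]
finger_gap: 76.2
```

Emit:
{"fn": "drive_tool", "kwargs": {"steps": [{"delta_pos": [20,-29,0],"yaw": -0.05,"hand": 76},{"delta_pos": [20,-29,0],"yaw": -0.05,"hand": 76},{"delta_pos": [20,-29,0],"yaw": -0.05,"hand": 76},{"delta_pos": [20,-29,0],"yaw": -0.05,"hand": 76},{"delta_pos": [0,0,0],"yaw": 0,"hand": 76}]}}

```text
clock: 1.77
eef_pos: [606.3, -53.6, 221.2]
eef_rot: [-3.14, 0.0, 1.764]
wrist_force: [-0.9, 0.7, -1.5]
finger_gap: 75.7
```

Run:
```python
from cell import manip
from h import *
print(manip.read_state()['eef_pos'])
for n in('wrist','top','side'):
    c=manip.camera(n); np.savez(f"{n}1.npz",**{k:np.array(v) for k,v in c.items()})
    cv2.imwrite(f"pics/{n}1.png",c["frame"][:,:,::-1])
    if n=='wrist':print(c['intrinsics'],c['position'],c['attitude'])
```

```text
[606.32611172 -53.58084345 221.20395421]
[[325.1922621    0.         280.67913457]
 [  0.         325.1922621  203.61532813]
 [  0.           0.           1.        ]] [591.04299196  27.8492437  385.10199405] [2.85504575e+00 8.58640471e-04 1.94345402e-01]
```

View pics/wrist1.png

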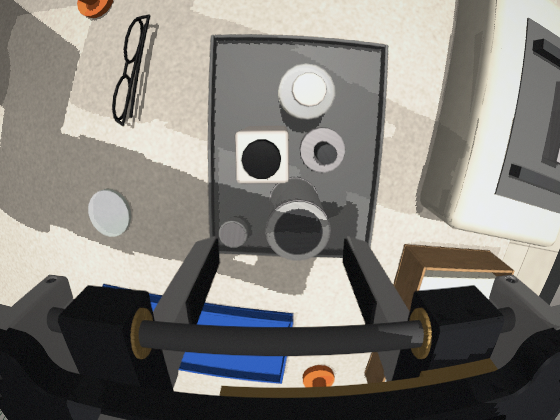

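Wrist picture: bottle cap at (310,88), square cap at (261,158), can rim about (297,230), and the steel gauge with its dark knob at (325,152). The gauge is grey steel, so it is the right one. Next I'll compare the fisheye positions with the earlier ones.

```bash
cat >> h.py <<'E'
def wray(c,u,v):
    K=c['intrinsics'];x=(u-K[0,2])/K[0,0];y=(v-K[1,2])/K[1,1];th=np.hypot(x,y)+1e-12
    return R.from_euler('xyz',c['attitude']).as_matrix()@np.array([x/th*np.sin(th),y/th*np.sin(th),np.cos(th)])
def watz(c,u,v,z):
    d=wray(c,u,v);o=c['position'];return (o+d*(z-o[2])/d[2]).round(1)
E
python3 - <<'E'
from h import *
w=load('wrist1.npz')
crop(w,200,30,390,260,3,'pics/wc.png')
print(watz(w,310,88,122),watz(w,261,158,114),watz(w,297,230,110),watz(w,325,152.5,54),watz(w,322,150,18))
print('sq',[watz(w,*p,100) for p in[(237,132),(288,131),(288,182),(237,184)]])
E
```

```text
[610.2  50.4 122. ] [582.3 -14.5 114. ] [625.8 -73.3 110. ] [643.7  -5.3  54. ] [645.5  -6.8  18. ]
sq [array([556.8,   2.2, 100. ]), array([600.5,  11.3, 100. ]), array([609.6, -33.5, 100. ]), array([564.7, -44.1, 100. ])]
```

View pics/wc.png

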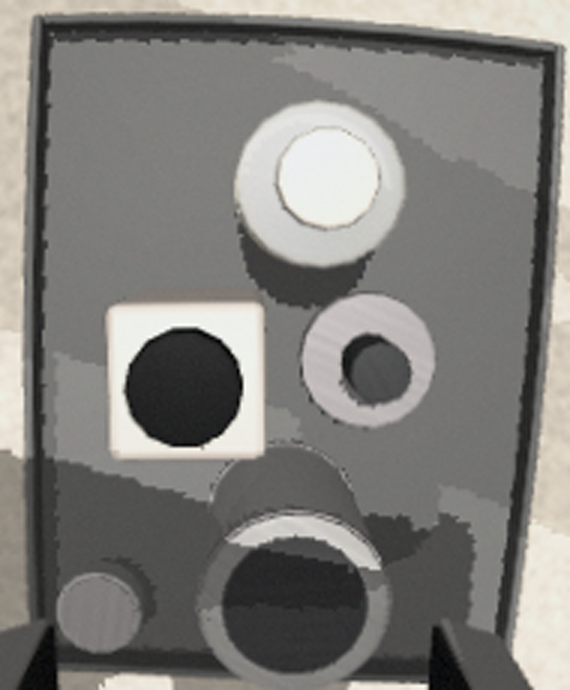

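Emit:
{"fn": "drive_tool", "kwargs": {"steps": [{"delta_pos": [19.5,-21.5,0],"yaw": 0,"hand": 76},{"delta_pos": [0,0,-30],"yaw": 0,"hand": 76},{"delta_pos": [0,0,-30],"yaw": 0,"hand": 76},{"delta_pos": [0,0,0],"yaw": 0,"hand": 76},{"delta_pos": [0,0,0],"yaw": 0,"hand": 76}]}}

```text
clock: 2.33
eef_pos: [623.4, -69.4, 162.2]
eef_rot: [-3.139, -0.001, 1.772]
wrist_force: [0.4, -0.2, 0.8]
finger_gap: 75.9
```

Emit:
{"fn": "drive_tool", "kwargs": {"steps": [{"delta_pos": [1.5,-4.5,0],"yaw": 0,"hand": 76},{"delta_pos": [0,0,-28],"yaw": 0,"hand": 76},{"delta_pos": [0,0,-28],"yaw": 0,"hand": 76},{"delta_pos": [0,0,-28],"yaw": 0,"hand": 76},{"delta_pos": [0,0,0],"yaw": 0,"hand": 76}]}}

```text
clock: 2.75
eef_pos: [624.2, -74.6, 75.5]
eef_rot: [-3.137, -0.002, 1.771]
wrist_force: [-0.8, 0.7, -1.1]
finger_gap: 76.4
```

Emit:
{"fn": "drive_tool", "kwargs": {"steps": [{"delta_pos": [0,0,0],"yaw": 0,"hand": 50},{"delta_pos": [0,0,0],"yaw": 0,"hand": 50},{"delta_pos": [0,0,0],"yaw": 0,"hand": 50},{"delta_pos": [0,0,0],"yaw": 0,"hand": 50},{"delta_pos": [0,0,0],"yaw": 0,"hand": 50}], "squeeze": 25}}

```text
clock: 3.17
eef_pos: [626.8, -75.2, 81.1]
eef_rot: [3.138, 0.002, 1.771]
wrist_force: [-2.1, -0.2, 8.4]
finger_gap: 58.2
```

Emit:
{"fn": "drive_tool", "kwargs": {"steps": [{"delta_pos": [0,0,10],"yaw": 0,"hand": 50},{"delta_pos": [0,0,20],"yaw": 0,"hand": 50},{"delta_pos": [0,0,25],"yaw": 0,"hand": 50},{"delta_pos": [0,0,15],"yaw": 0,"hand": 50},{"delta_pos": [0,-5,0],"yaw": 0,"hand": 50}]}}

```text
clock: 3.58
eef_pos: [627.1, -79.7, 153.3]
eef_rot: [3.135, 0.002, 1.772]
wrist_force: [-0.9, -0.8, -1.7]
finger_gap: 57.4
```

Emit:
{"fn": "drive_tool", "kwargs": {"steps": [{"delta_pos": [-1.7,-20,0],"yaw": 0,"hand": 50},{"delta_pos": [-1.7,-30,0],"yaw": 0,"hand": 50},{"delta_pos": [-1.7,-30,0],"yaw": 0,"hand": 50},{"delta_pos": [-1.7,-30,0],"yaw": 0,"hand": 50},{"delta_pos": [-1.7,-30,0],"yaw": 0,"hand": 50}]}}

```text
clock: 4.0
eef_pos: [616.6, -221.6, 147.9]
eef_rot: [-3.141, -0.0, 1.771]
wrist_force: [0.8, 0.9, -2.1]
finger_gap: 57.8
```

Emit:
{"fn": "drive_tool", "kwargs": {"steps": [{"delta_pos": [-1.7,-30,0],"yaw": 0,"hand": 50},{"delta_pos": [-1.7,-30,0],"yaw": 0,"hand": 50},{"delta_pos": [-1.7,-27,0],"yaw": 0,"hand": 50},{"delta_pos": [0,0,-10],"yaw": 0,"hand": 50},{"delta_pos": [0,0,-20],"yaw": 0,"hand": 50}]}}

```text
clock: 4.42
eef_pos: [612.1, -309.2, 119.5]
eef_rot: [3.139, 0.002, 1.768]
wrist_force: [0.8, -0.1, -2.3]
finger_gap: 57.9
```

Emit:
{"fn": "drive_tool", "kwargs": {"steps": [{"delta_pos": [0,0,-15],"yaw": 0,"hand": 50},{"delta_pos": [0,0,-10],"yaw": 0,"hand": 50},{"delta_pos": [0,0,0],"yaw": 0,"hand": 50},{"delta_pos": [0,0,0],"yaw": 0,"hand": 50},{"delta_pos": [0,0,0],"yaw": 0,"hand": 50}]}}

```text
clock: 4.83
eef_pos: [612.5, -307.1, 94.5]
eef_rot: [3.141, 0.001, 1.771]
wrist_force: [0.3, -0.5, -2.1]
finger_gap: 57.5
```

Emit:
{"fn": "drive_tool", "kwargs": {"steps": [{"delta_pos": [0,0,-6],"yaw": 0,"hand": 50},{"delta_pos": [0,0,-4],"yaw": 0,"hand": 50},{"delta_pos": [0,0,-2],"yaw": 0,"hand": 50},{"delta_pos": [0,0,0],"yaw": 0,"hand": 50},{"delta_pos": [0,0,0],"yaw": 0,"hand": 50}]}}

```text
clock: 5.25
eef_pos: [612.1, -307.0, 81.4]
eef_rot: [3.142, -0.0, 1.771]
wrist_force: [0.5, 0.3, -1.9]
finger_gap: 57.6
```

Emit:
{"fn": "drive_tool", "kwargs": {"steps": [{"delta_pos": [0,0,-1.5],"yaw": 0,"hand": 50},{"delta_pos": [0,0,0],"yaw": 0,"hand": 50},{"delta_pos": [0,0,0],"yaw": 0,"hand": 50}]}}

```text
clock: 5.5
eef_pos: [612.2, -307.2, 81.0]
eef_rot: [3.141, 0.001, 1.771]
wrist_force: [-3.7, 1.6, 6.6]
finger_gap: 58.0
```

Emit:
{"fn": "drive_tool", "kwargs": {"steps": [{"delta_pos": [0,0,0],"yaw": 0,"hand": 62},{"delta_pos": [0,0,0],"yaw": 0,"hand": 70},{"delta_pos": [0,0,0],"yaw": 0,"hand": 76},{"delta_pos": [0,0,0],"yaw": 0,"hand": 76},{"delta_pos": [0,0,20],"yaw": 0,"hand": 76}]}}

```text
clock: 5.92
eef_pos: [610.6, -306.1, 96.1]
eef_rot: [-3.137, -0.004, 1.771]
wrist_force: [-0.7, -0.4, -1.0]
finger_gap: 75.7
```

Emit:
{"fn": "drive_tool", "kwargs": {"steps": [{"delta_pos": [0,0,30],"yaw": 0,"hand": 76},{"delta_pos": [0,0,40],"yaw": 0,"hand": 76},{"delta_pos": [0,0,20],"yaw": 0,"hand": 76},{"delta_pos": [0,0,0],"yaw": 0,"hand": 76},{"delta_pos": [0,0,0],"yaw": 0,"hand": 76}]}}

```text
clock: 6.33
eef_pos: [612.4, -307.1, 190.8]
eef_rot: [3.14, 0.001, 1.771]
wrist_force: [-0.3, 0.6, -0.5]
finger_gap: 75.9
```

```bash
cat > snap.py <<'E'
import sys
from cell import manip
from h import *
k=sys.argv[1]
ims=[]
for n in sys.argv[2:]:
    c=manip.camera(n); np.savez(f"{n}{k}.npz",**{a:np.array(v) for a,v in c.items()})
    cv2.imwrite(f"pics/{n}{k}.png",c["frame"][:,:,::-1])
s=manip.read_state();print(s['clock'],s['eef_pos'].round(1),s['eef_rot'].round(3))
E
python3 snap.py 2 side wrist
```

```text
6.4333 [ 611.6 -306.7  188.3] [-3.140e+00 -1.000e-03  1.771e+00]
```

View pics/side2.png

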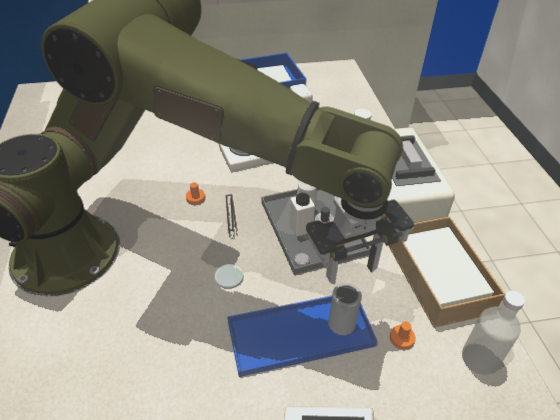

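View pics/wrist2.png

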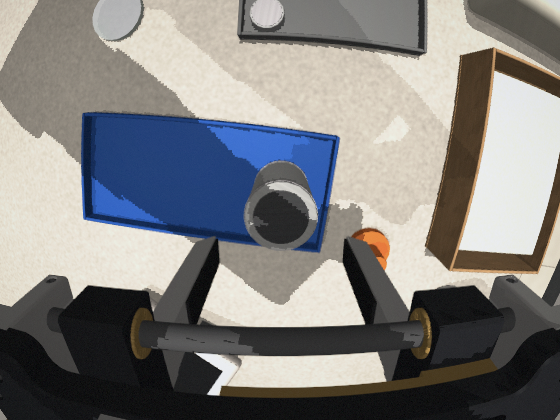

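The can stands upright at the far end of the blue tray (side 345,310). Next is the square bottle.

Emit:
{"fn": "drive_tool", "kwargs": {"steps": [{"delta_pos": [-3,29,0],"yaw": 0,"hand": 76},{"delta_pos": [-3,29,0],"yaw": 0,"hand": 76},{"delta_pos": [-3,29,0],"yaw": 0,"hand": 76},{"delta_pos": [-3,29,0],"yaw": 0,"hand": 76},{"delta_pos": [-3,29,0],"yaw": 0,"hand": 76}]}}

```text
clock: 6.85
eef_pos: [596.2, -160.5, 188.1]
eef_rot: [-3.139, -0.001, 1.771]
wrist_force: [0.9, 0.2, -0.7]
finger_gap: 75.7
```

Emit:
{"fn": "drive_tool", "kwargs": {"steps": [{"delta_pos": [-3,29,0],"yaw": 0,"hand": 76},{"delta_pos": [-3,29,0],"yaw": 0,"hand": 76},{"delta_pos": [-3,29,0],"yaw": 0,"hand": 76},{"delta_pos": [-3,29,0],"yaw": 0,"hand": 76},{"delta_pos": [-3.6,29,0],"yaw": 0,"hand": 76}]}}

```text
clock: 7.27
eef_pos: [580.6, -15.6, 188.3]
eef_rot: [-3.139, -0.001, 1.771]
wrist_force: [-0.4, 0.3, 0.3]
finger_gap: 76.1
```

Emit:
{"fn": "drive_tool", "kwargs": {"steps": [{"delta_pos": [0,0,0],"yaw": 0,"hand": 76},{"delta_pos": [0,0,-20],"yaw": 0,"hand": 76},{"delta_pos": [0,0,-20],"yaw": 0,"hand": 76},{"delta_pos": [0,0,0],"yaw": 0,"hand": 76},{"delta_pos": [0,0,0],"yaw": 0,"hand": 76}]}}

```text
clock: 7.68
eef_pos: [580.8, -17.3, 148.6]
eef_rot: [-3.138, -0.001, 1.771]
wrist_force: [0.3, -0.3, 0.7]
finger_gap: 76.6
```

```bash
python3 snap.py 3 wrist
```

```text
7.7333 [581.4 -17.3 149.9] [-3.141 -0.     1.77 ]
```

View pics/wrist3.png

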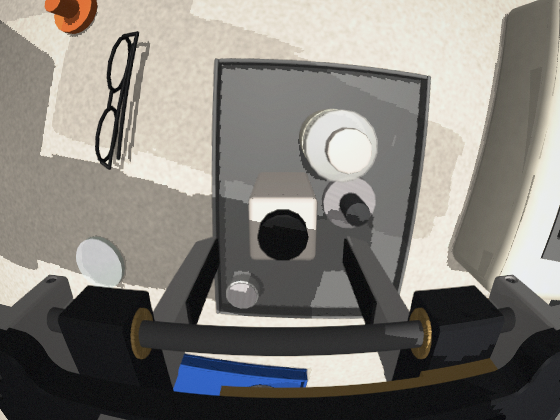

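Square bottle at (283,235) sits centred between the fingers, its faces square to the jaws. Descending to grasp.

Emit:
{"fn": "drive_tool", "kwargs": {"steps": [{"delta_pos": [0,0,-25],"yaw": 0,"hand": 76},{"delta_pos": [0,0,-25],"yaw": 0,"hand": 76},{"delta_pos": [0,0,-20],"yaw": 0,"hand": 76},{"delta_pos": [0,0,0],"yaw": 0,"hand": 60},{"delta_pos": [0,0,0],"yaw": 0,"hand": 40}]}}

```text
clock: 8.15
eef_pos: [581.7, -17.2, 80.6]
eef_rot: [-3.141, -0.0, 1.771]
wrist_force: [0.3, -0.1, 1.3]
finger_gap: 66.0
```

Emit:
{"fn": "drive_tool", "kwargs": {"steps": [{"delta_pos": [0,0,0],"yaw": 0,"hand": 40},{"delta_pos": [0,0,0],"yaw": 0,"hand": 40},{"delta_pos": [0,0,0],"yaw": 0,"hand": 40},{"delta_pos": [0,0,0],"yaw": 0,"hand": 40}]}}

```text
clock: 8.48
eef_pos: [582.2, -17.1, 81.6]
eef_rot: [3.139, 0.001, 1.771]
wrist_force: [-1.7, -0.6, 6.1]
finger_gap: 47.9
```

Emit:
{"fn": "drive_tool", "kwargs": {"steps": [{"delta_pos": [0,0,10],"yaw": 0,"hand": 40},{"delta_pos": [0,0,20],"yaw": 0,"hand": 40},{"delta_pos": [0,0,25],"yaw": 0,"hand": 40},{"delta_pos": [0,0,15],"yaw": 0,"hand": 40},{"delta_pos": [0,-6.5,0],"yaw": 0,"hand": 40}]}}

```text
clock: 8.9
eef_pos: [582.8, -23.0, 154.1]
eef_rot: [3.136, 0.001, 1.772]
wrist_force: [1.2, 0.5, -1.4]
finger_gap: 47.8
```

Emit:
{"fn": "drive_tool", "kwargs": {"steps": [{"delta_pos": [-6,-20,0],"yaw": 0,"hand": 40},{"delta_pos": [-6,-30,0],"yaw": 0,"hand": 40},{"delta_pos": [-6,-30,0],"yaw": 0,"hand": 40},{"delta_pos": [-6,-30,0],"yaw": 0,"hand": 40},{"delta_pos": [-6,-30,0],"yaw": 0,"hand": 40}]}}

```text
clock: 9.32
eef_pos: [550.5, -165.1, 149.2]
eef_rot: [-3.14, -0.001, 1.771]
wrist_force: [0.7, -0.1, -2.8]
finger_gap: 47.5
```

Emit:
{"fn": "drive_tool", "kwargs": {"steps": [{"delta_pos": [-6,-30,0],"yaw": 0,"hand": 40},{"delta_pos": [-6,-30,0],"yaw": 0,"hand": 40},{"delta_pos": [-6,-30,0],"yaw": 0,"hand": 40},{"delta_pos": [-6,-30,0],"yaw": 0,"hand": 40},{"delta_pos": [-7.5,-30,0],"yaw": 0,"hand": 40}]}}

```text
clock: 9.73
eef_pos: [519.0, -315.1, 149.0]
eef_rot: [-3.141, -0.001, 1.771]
wrist_force: [0.8, -0.3, -2.7]
finger_gap: 47.4
```

Emit:
{"fn": "drive_tool", "kwargs": {"steps": [{"delta_pos": [0,0,-20],"yaw": 0,"hand": 40},{"delta_pos": [0,0,-25],"yaw": 0,"hand": 40},{"delta_pos": [0,0,-12],"yaw": 0,"hand": 40},{"delta_pos": [0,0,0],"yaw": 0,"hand": 40},{"delta_pos": [0,0,0],"yaw": 0,"hand": 40}]}}

```text
clock: 10.15
eef_pos: [519.8, -313.3, 92.7]
eef_rot: [-3.141, -0.001, 1.771]
wrist_force: [-0.9, 0.2, -2.5]
finger_gap: 47.8
```

Emit:
{"fn": "drive_tool", "kwargs": {"steps": [{"delta_pos": [0,0,-6],"yaw": 0,"hand": 40},{"delta_pos": [0,0,-4],"yaw": 0,"hand": 40},{"delta_pos": [0,0,-2],"yaw": 0,"hand": 40},{"delta_pos": [0,0,0],"yaw": 0,"hand": 40},{"delta_pos": [0,0,0],"yaw": 0,"hand": 40}]}}

```text
clock: 10.57
eef_pos: [520.2, -313.6, 81.5]
eef_rot: [3.141, 0.001, 1.771]
wrist_force: [-0.8, 0.4, 0.9]
finger_gap: 47.9
```

Emit:
{"fn": "drive_tool", "kwargs": {"steps": [{"delta_pos": [0,0,-1.5],"yaw": 0,"hand": 40},{"delta_pos": [0,0,0],"yaw": 0,"hand": 40},{"delta_pos": [0,0,0],"yaw": 0,"hand": 40}]}}

```text
clock: 10.82
eef_pos: [520.2, -313.7, 81.4]
eef_rot: [3.141, 0.001, 1.771]
wrist_force: [-6.6, 3.7, 15.4]
finger_gap: 47.7
```

Emit:
{"fn": "drive_tool", "kwargs": {"steps": [{"delta_pos": [0,0,0.5],"yaw": 0,"hand": 52},{"delta_pos": [0,0,0],"yaw": 0,"hand": 60},{"delta_pos": [0,0,0],"yaw": 0,"hand": 70},{"delta_pos": [0,0,0],"yaw": 0,"hand": 70},{"delta_pos": [0,0,20],"yaw": 0,"hand": 70}]}}

```text
clock: 11.23
eef_pos: [518.6, -312.5, 96.6]
eef_rot: [-3.138, -0.004, 1.771]
wrist_force: [-0.3, -0.4, -0.5]
finger_gap: 69.7
```

Emit:
{"fn": "drive_tool", "kwargs": {"steps": [{"delta_pos": [0,0,30],"yaw": 0,"hand": 70},{"delta_pos": [0,0,40],"yaw": 0,"hand": 70},{"delta_pos": [0,0,20],"yaw": 0,"hand": 70},{"delta_pos": [5,35,0],"yaw": 0,"hand": 76},{"delta_pos": [10,35,0],"yaw": 0,"hand": 76}]}}

```text
clock: 11.65
eef_pos: [534.8, -243.9, 191.2]
eef_rot: [3.14, 0.002, 1.768]
wrist_force: [0.3, 0.1, -0.3]
finger_gap: 75.6
```

Emit:
{"fn": "drive_tool", "kwargs": {"steps": [{"delta_pos": [7.4,29,0],"yaw": 0,"hand": 76},{"delta_pos": [7.4,29,0],"yaw": 0,"hand": 76},{"delta_pos": [7.4,29,0],"yaw": 0,"hand": 76},{"delta_pos": [7.4,29,0],"yaw": 0,"hand": 76},{"delta_pos": [7.4,29,0],"yaw": 0,"hand": 76}]}}

```text
clock: 12.07
eef_pos: [572.2, -97.0, 189.9]
eef_rot: [3.142, 0.0, 1.771]
wrist_force: [0.7, -0.9, -0.6]
finger_gap: 76.2
```

Emit:
{"fn": "drive_tool", "kwargs": {"steps": [{"delta_pos": [7.4,29,0],"yaw": 0,"hand": 76},{"delta_pos": [7.4,29,0],"yaw": 0,"hand": 76},{"delta_pos": [7.4,29,0],"yaw": 0,"hand": 76},{"delta_pos": [7.4,29,0],"yaw": 0,"hand": 76},{"delta_pos": [7.4,30.7,0],"yaw": 0,"hand": 76}]}}

```text
clock: 12.48
eef_pos: [609.1, 49.6, 189.8]
eef_rot: [-3.142, -0.0, 1.771]
wrist_force: [0.3, -0.7, -0.1]
finger_gap: 76.1
```

Emit:
{"fn": "drive_tool", "kwargs": {"steps": [{"delta_pos": [0,0,0],"yaw": 0,"hand": 76},{"delta_pos": [0,0,-15],"yaw": 0,"hand": 76},{"delta_pos": [0,0,-15],"yaw": 0,"hand": 76},{"delta_pos": [0,0,0],"yaw": 0,"hand": 76},{"delta_pos": [0,0,0],"yaw": 0,"hand": 76}]}}

```text
clock: 12.9
eef_pos: [608.7, 47.9, 159.6]
eef_rot: [-3.14, -0.0, 1.771]
wrist_force: [0.8, -0.2, 0.4]
finger_gap: 76.1
```

```bash
python3 snap.py 4 wrist side
```

```text
13.0 [609.3  47.9 160.9] [3.141 0.    1.77 ]
```

View pics/wrist4.png

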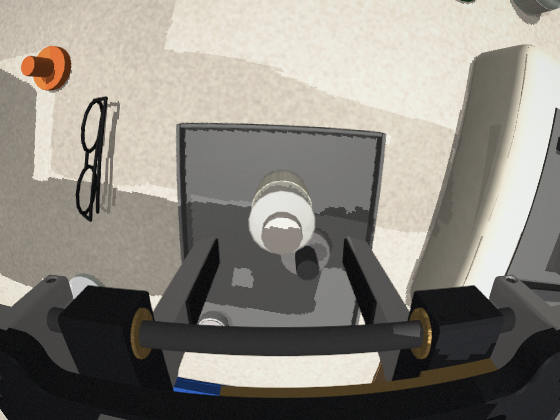

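View pics/side4.png

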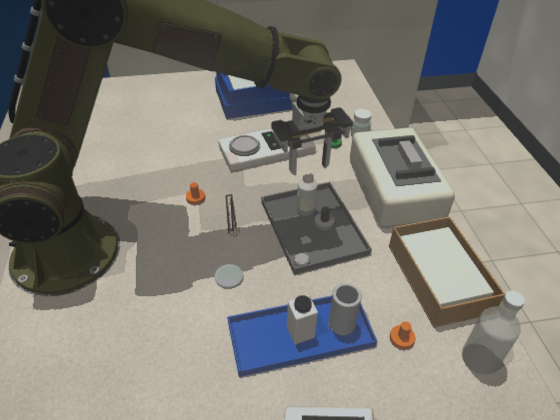

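Square bottle (302,320) and can stand upright in the blue tray. The bottle at (283,233) in the wrist picture is centred between the fingers.

Emit:
{"fn": "drive_tool", "kwargs": {"steps": [{"delta_pos": [0,0,-30],"yaw": 0,"hand": 76},{"delta_pos": [0,0,-30],"yaw": 0,"hand": 76},{"delta_pos": [0,0,-22],"yaw": 0,"hand": 76},{"delta_pos": [0,0,0],"yaw": 0,"hand": 60},{"delta_pos": [0,0,0],"yaw": 0,"hand": 42}]}}

```text
clock: 13.42
eef_pos: [609.1, 48.1, 78.5]
eef_rot: [-3.141, -0.0, 1.771]
wrist_force: [-0.1, 0.3, 1.0]
finger_gap: 66.2
```

Emit:
{"fn": "drive_tool", "kwargs": {"steps": [{"delta_pos": [0,0,0],"yaw": 0,"hand": 42},{"delta_pos": [0,0,0],"yaw": 0,"hand": 42},{"delta_pos": [0,0,0],"yaw": 0,"hand": 42},{"delta_pos": [0,0,0],"yaw": 0,"hand": 42}]}}

```text
clock: 13.75
eef_pos: [609.8, 48.2, 79.9]
eef_rot: [3.139, 0.001, 1.771]
wrist_force: [-2.2, 0.6, 7.8]
finger_gap: 49.9
```

Emit:
{"fn": "drive_tool", "kwargs": {"steps": [{"delta_pos": [0,0,10],"yaw": 0,"hand": 42},{"delta_pos": [0,0,20],"yaw": 0,"hand": 42},{"delta_pos": [0,0,30],"yaw": 0,"hand": 42},{"delta_pos": [0,0,20],"yaw": 0,"hand": 42},{"delta_pos": [-3,-5.2,0],"yaw": 0,"hand": 42}]}}

```text
clock: 14.17
eef_pos: [607.8, 43.5, 163.4]
eef_rot: [3.134, 0.001, 1.771]
wrist_force: [0.4, 0.7, -1.6]
finger_gap: 50.0
```

Emit:
{"fn": "drive_tool", "kwargs": {"steps": [{"delta_pos": [-20,-20,0],"yaw": 0,"hand": 42},{"delta_pos": [-20,-30,0],"yaw": 0,"hand": 42},{"delta_pos": [-20,-30,0],"yaw": 0,"hand": 42},{"delta_pos": [-20,-30,0],"yaw": 0,"hand": 42},{"delta_pos": [-20,-30,0],"yaw": 0,"hand": 42}]}}

```text
clock: 14.58
eef_pos: [504.2, -98.1, 157.5]
eef_rot: [-3.141, -0.0, 1.771]
wrist_force: [0.8, -0.8, -2.5]
finger_gap: 49.8
```

Emit:
{"fn": "drive_tool", "kwargs": {"steps": [{"delta_pos": [-20,-30,0],"yaw": 0,"hand": 42},{"delta_pos": [-20,-30,0],"yaw": 0,"hand": 42},{"delta_pos": [-20,-30,0],"yaw": 0,"hand": 42},{"delta_pos": [-18,-30,0],"yaw": 0,"hand": 42},{"delta_pos": [0,-40,0],"yaw": 0,"hand": 42}]}}

```text
clock: 15.0
eef_pos: [425.0, -257.2, 157.7]
eef_rot: [-3.141, -0.001, 1.771]
wrist_force: [0.8, 1.0, -1.8]
finger_gap: 50.1
```

Emit:
{"fn": "drive_tool", "kwargs": {"steps": [{"delta_pos": [0,-40,0],"yaw": 0,"hand": 42},{"delta_pos": [0,-23,0],"yaw": 0,"hand": 42},{"delta_pos": [0,0,-30],"yaw": 0,"hand": 42},{"delta_pos": [0,0,-25],"yaw": 0,"hand": 42},{"delta_pos": [0,0,-12],"yaw": 0,"hand": 42}]}}

```text
clock: 15.42
eef_pos: [426.2, -319.5, 87.5]
eef_rot: [-3.139, -0.003, 1.77]
wrist_force: [-0.6, 0.0, -3.4]
finger_gap: 49.8
```

Emit:
{"fn": "drive_tool", "kwargs": {"steps": [{"delta_pos": [0,0,-6],"yaw": 0,"hand": 42},{"delta_pos": [0,0,-4],"yaw": 0,"hand": 42},{"delta_pos": [0,0,-2],"yaw": 0,"hand": 42},{"delta_pos": [0,0,0],"yaw": 0,"hand": 42},{"delta_pos": [0,0,0],"yaw": 0,"hand": 42}]}}

```text
clock: 15.83
eef_pos: [428.2, -320.2, 79.9]
eef_rot: [3.141, 0.001, 1.771]
wrist_force: [-1.1, -0.0, 1.9]
finger_gap: 49.7
```

Emit:
{"fn": "drive_tool", "kwargs": {"steps": [{"delta_pos": [0,0,-1],"yaw": 0,"hand": 42},{"delta_pos": [0,0,0],"yaw": 0,"hand": 42},{"delta_pos": [0,0,0],"yaw": 0,"hand": 42}]}}

```text
clock: 16.08
eef_pos: [428.3, -320.5, 79.8]
eef_rot: [3.141, 0.002, 1.771]
wrist_force: [-6.0, 1.1, 14.3]
finger_gap: 49.6
```

Emit:
{"fn": "drive_tool", "kwargs": {"steps": [{"delta_pos": [0,0,0.5],"yaw": 0,"hand": 54},{"delta_pos": [0,0,0],"yaw": 0,"hand": 60},{"delta_pos": [0,0,0],"yaw": 0,"hand": 70},{"delta_pos": [0,0,0],"yaw": 0,"hand": 70},{"delta_pos": [0,0,20],"yaw": 0,"hand": 70}]}}

```text
clock: 16.5
eef_pos: [426.8, -318.9, 95.7]
eef_rot: [-3.138, -0.004, 1.771]
wrist_force: [-0.0, -0.2, -0.8]
finger_gap: 69.6
```

Emit:
{"fn": "drive_tool", "kwargs": {"steps": [{"delta_pos": [0,0,30],"yaw": 0,"hand": 70},{"delta_pos": [0,0,40],"yaw": 0,"hand": 70},{"delta_pos": [0,0,20],"yaw": 0,"hand": 70},{"delta_pos": [5,35,0],"yaw": 0,"hand": 60},{"delta_pos": [10,35,0],"yaw": 0,"hand": 60}]}}

```text
clock: 16.92
eef_pos: [442.8, -250.2, 189.6]
eef_rot: [3.14, 0.002, 1.768]
wrist_force: [0.7, 0.4, -0.9]
finger_gap: 61.3
```

Emit:
{"fn": "drive_tool", "kwargs": {"steps": [{"delta_pos": [20,24,0],"yaw": 0,"hand": 60},{"delta_pos": [20,24,0],"yaw": 0,"hand": 60},{"delta_pos": [20,24,0],"yaw": 0,"hand": 60},{"delta_pos": [20,24,0],"yaw": 0,"hand": 60},{"delta_pos": [20,24,0],"yaw": 0,"hand": 60}]}}

```text
clock: 17.33
eef_pos: [543.8, -128.5, 188.5]
eef_rot: [3.141, 0.0, 1.771]
wrist_force: [-0.4, 0.1, 0.8]
finger_gap: 60.1
```

Emit:
{"fn": "drive_tool", "kwargs": {"steps": [{"delta_pos": [20,24,0],"yaw": 0,"hand": 60},{"delta_pos": [20,24,0],"yaw": 0,"hand": 60},{"delta_pos": [20,24,0],"yaw": 0,"hand": 60},{"delta_pos": [20,24,0],"yaw": 0,"hand": 60},{"delta_pos": [21,26.5,0],"yaw": 0,"hand": 60}]}}

```text
clock: 17.75
eef_pos: [644.7, -6.3, 188.3]
eef_rot: [-3.142, 0.0, 1.771]
wrist_force: [0.3, 0.2, -0.0]
finger_gap: 60.2
```

Emit:
{"fn": "drive_tool", "kwargs": {"steps": [{"delta_pos": [0,0,-30],"yaw": 0,"hand": 60},{"delta_pos": [0,0,-30],"yaw": 0,"hand": 60},{"delta_pos": [0,0,-20],"yaw": 0,"hand": 60},{"delta_pos": [0,0,0],"yaw": 0,"hand": 60},{"delta_pos": [0,0,0],"yaw": 0,"hand": 60}]}}

```text
clock: 18.17
eef_pos: [643.8, -7.4, 108.2]
eef_rot: [-3.14, -0.0, 1.771]
wrist_force: [0.1, 0.1, 0.4]
finger_gap: 59.6
```

```bash
python3 snap.py 5 wrist side top
```

```text
18.3167 [644.8  -7.7 110.5] [3.139e+00 1.000e-03 1.771e+00]
```

View pics/wrist5.png

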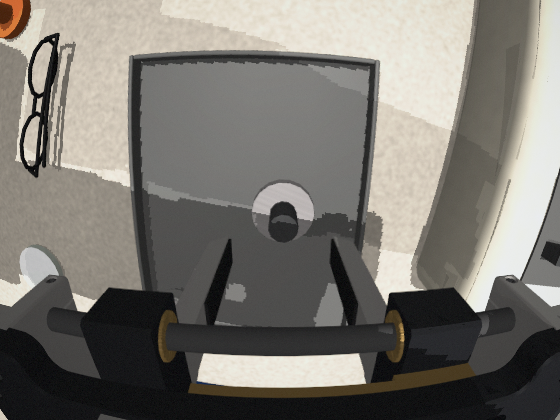

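View pics/side5.png

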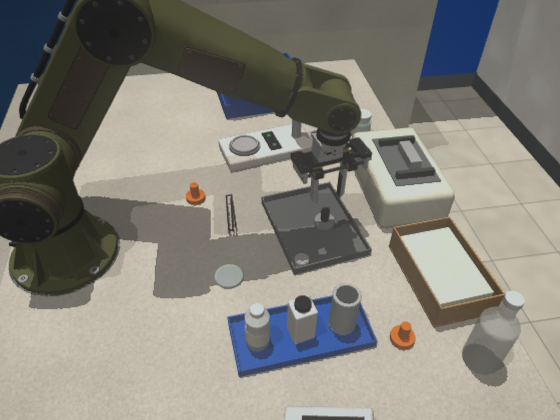

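All three containers stand upright in the blue tray (side 258,330; 302,320; 345,312). The gauge knob at (284,225) in the wrist picture is centred between the fingers.

Emit:
{"fn": "drive_tool", "kwargs": {"steps": [{"delta_pos": [0,0,-25],"yaw": 0,"hand": 60},{"delta_pos": [0,0,-25],"yaw": 0,"hand": 60},{"delta_pos": [0,0,-14],"yaw": 0,"hand": 60},{"delta_pos": [0,0,0],"yaw": 0,"hand": 60},{"delta_pos": [0,0,0],"yaw": 0,"hand": 40}]}}

```text
clock: 18.73
eef_pos: [644.3, -7.6, 45.3]
eef_rot: [3.141, 0.0, 1.771]
wrist_force: [0.2, -1.1, -0.2]
finger_gap: 56.0
```

Emit:
{"fn": "drive_tool", "kwargs": {"steps": [{"delta_pos": [0,0,0],"yaw": 0,"hand": 25},{"delta_pos": [0,0,0],"yaw": 0,"hand": 14},{"delta_pos": [0,0,0],"yaw": 0,"hand": 14},{"delta_pos": [0,0,0],"yaw": 0,"hand": 14},{"delta_pos": [0,0,0],"yaw": 0,"hand": 14}]}}

```text
clock: 19.15
eef_pos: [644.2, -7.5, 45.0]
eef_rot: [3.141, 0.0, 1.771]
wrist_force: [4.0, 1.0, 3.3]
finger_gap: 23.5
```

Emit:
{"fn": "drive_tool", "kwargs": {"steps": [{"delta_pos": [0,0,0],"yaw": 0,"hand": 14},{"delta_pos": [0,0,0],"yaw": 0,"hand": 14},{"delta_pos": [0,0,0],"yaw": 0,"hand": 14}]}}

```text
clock: 19.4
eef_pos: [644.3, -7.5, 45.0]
eef_rot: [3.141, 0.0, 1.771]
wrist_force: [0.1, -0.0, 5.6]
finger_gap: 21.5
```

Run:
```python
from h import *
s=load('side0.npz');crop(s,215,120,275,170,8,'pics/sd.png')
t=load('top0.npz');crop(t,105,205,165,260,8,'pics/td2.png')
```

```text
(no output)
```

View pics/sd.png

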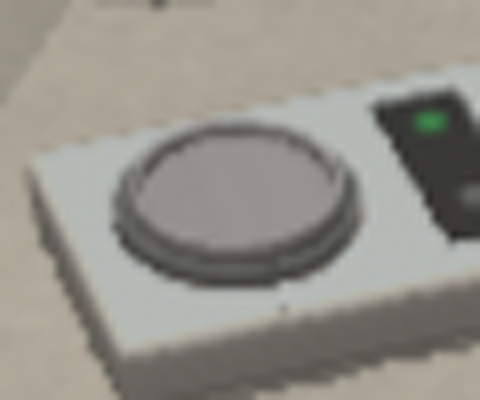

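View pics/td2.png

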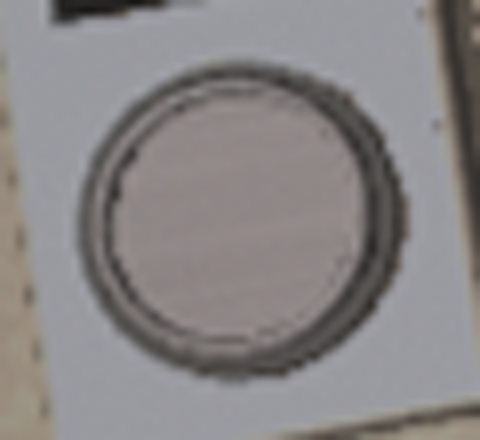

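Emit:
{"fn": "drive_tool", "kwargs": {"steps": [{"delta_pos": [0,0,10],"yaw": 0,"hand": 14},{"delta_pos": [0,0,30],"yaw": 0,"hand": 14},{"delta_pos": [0,0,30],"yaw": 0,"hand": 14},{"delta_pos": [0,0,20],"yaw": 0,"hand": 14},{"delta_pos": [0,0,0],"yaw": 0,"hand": 14}]}}

```text
clock: 19.82
eef_pos: [645.4, -7.6, 139.4]
eef_rot: [3.135, 0.002, 1.771]
wrist_force: [1.2, -0.7, -2.2]
finger_gap: 21.2
```

Run:
```python
from h import *
t=load('top0.npz');s=load('side0.npz')
def q(c,x0,y0,k,x,y,z): return atz(c,(x+.5)/k-.5+x0,(y+.5)/k-.5+y0,z).round(1)
print(q(t,105,205,8,233,215,44),q(t,105,205,8,236,215,39))
print([q(t,105,205,8,x,y,39) for x,y in((107,215),(365,215),(236,85),(236,345))])
print(q(s,215,120,8,237,190,44))
```

```text
[480.  313.7  44. ] [480.5 314.2  39. ]
[array([480.4, 351.4,  39. ]), array([480.7, 277.1,  39. ]), array([518.3, 315.9,  39. ]), array([443.1, 312.6,  39. ])]
[477.2 309.   44. ]
```

Emit:
{"fn": "drive_tool", "kwargs": {"steps": [{"delta_pos": [-15,29,0],"yaw": 0,"hand": 14},{"delta_pos": [-15,29,0],"yaw": 0,"hand": 14},{"delta_pos": [-15,29,0],"yaw": 0,"hand": 14},{"delta_pos": [-15,29,0],"yaw": 0,"hand": 14},{"delta_pos": [-15,29,0],"yaw": 0,"hand": 14}]}}

```text
clock: 20.23
eef_pos: [567.4, 138.5, 133.0]
eef_rot: [-3.139, -0.0, 1.771]
wrist_force: [0.8, 0.3, -2.1]
finger_gap: 21.2
```

Emit:
{"fn": "drive_tool", "kwargs": {"steps": [{"delta_pos": [-15,29,0],"yaw": 0,"hand": 14},{"delta_pos": [-15,29,0],"yaw": 0,"hand": 14},{"delta_pos": [-15,29,0],"yaw": 0,"hand": 14},{"delta_pos": [-15,29,0],"yaw": 0,"hand": 14},{"delta_pos": [-15,29,0],"yaw": 0,"hand": 14}]}}

```text
clock: 20.65
eef_pos: [492.4, 283.4, 133.1]
eef_rot: [-3.139, 0.001, 1.771]
wrist_force: [2.0, 0.5, -2.3]
finger_gap: 21.1
```

Emit:
{"fn": "drive_tool", "kwargs": {"steps": [{"delta_pos": [-15,29.5,0],"yaw": 0,"hand": 14},{"delta_pos": [0,0,-15],"yaw": 0,"hand": 14},{"delta_pos": [0,0,-15],"yaw": 0,"hand": 14},{"delta_pos": [0,0,0],"yaw": 0,"hand": 14},{"delta_pos": [0,0,0],"yaw": 0,"hand": 14}]}}

```text
clock: 21.07
eef_pos: [478.3, 311.6, 103.2]
eef_rot: [-3.139, 0.001, 1.771]
wrist_force: [-0.1, -0.5, -1.4]
finger_gap: 21.3
```

```bash
python3 snap.py 6 wrist side
python3 - <<'E'
from h import *
s=load('side6.npz');crop(s,200,80,320,180,6,'pics/s6.png')
E
```

```text
21.1667 [479.2 311.8 104.7] [-3.142 -0.     1.77 ]
```

View pics/wrist6.png

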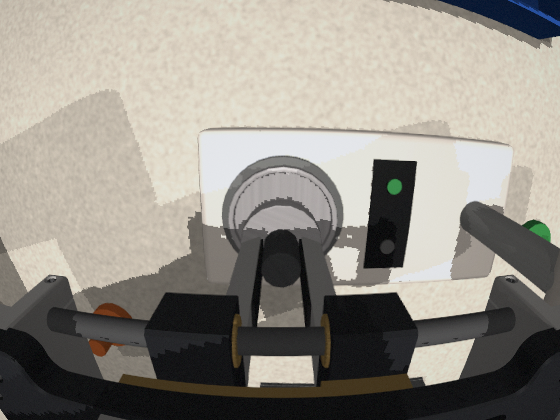

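View pics/s6.png

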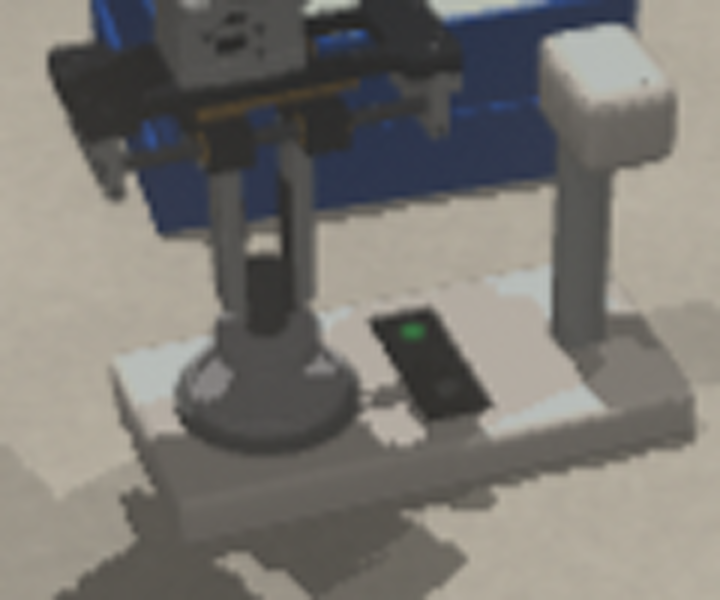

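Run:
```python
from h import *
w=load('wrist6.npz')
for p in((222,215),(343,215),(283,155),(283,212)): print(p,watz(w,*p,44))
```

```text
(222, 215) [435.  311.2  44. ]
(343, 215) [521.7 329.   44. ]
(283, 155) [469.9 362.9  44. ]
(283, 212) [478.2 322.5  44. ]
```

Run:
```python
from h import *
w=load('wrist6.npz')
crop(w,200,130,370,310,4,'pics/w6.png')
for p in((281,268),(281,262)): print(p,watz(w,*p,114))
print(w['position'],w['attitude'])
t=load('top0.npz'); T=cloud(t)
# dish rim by depth: points z 41..50 within 60 of (479,312)
w_=cloud(load('side0.npz'))
for n,P in(('top',T),('side',w_)):
    d=np.hypot(P[...,0]-479,P[...,1]-312)
    m=(d<65)&(P[...,2]>30)
    print(n,m.sum(),[np.percentile(P[m][:,2],q).round(1) for q in(5,25,50,75,95)])
    p=P[m];print(p[:,0].min(),p[:,0].max(),p[:,1].min(),p[:,1].max())
```

```text
(281, 268) [478.6 313.9 114. ]
(281, 262) [477.9 317.4 114. ]
[462.69305408 393.01307763 267.07021445] [2.85444632e+00 2.58120542e-03 2.01298435e-01]
top 1679 [np.float64(30.5), np.float64(33.1), np.float64(36.8), np.float64(39.5), np.float64(43.6)]
415.43612878781573 543.4826104894182 248.9432565785044 376.1415296381231
side 598 [np.float64(30.4), np.float64(33.8), np.float64(36.8), np.float64(39.2), np.float64(42.8)]
414.0723222131211 539.7414468834701 249.78145985764422 371.91922007165476
```

View pics/w6.png

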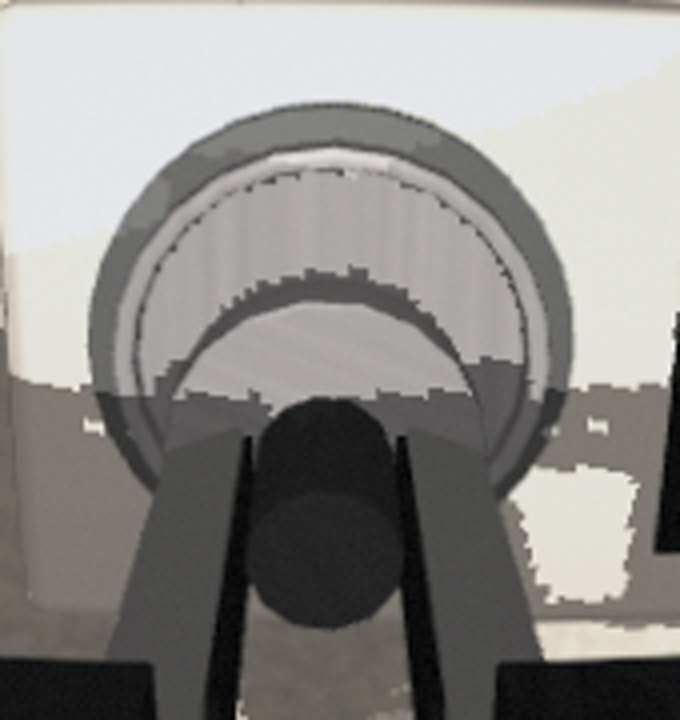

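Run:
```python
from h import *
from scipy.optimize import least_squares
w=load('wrist6.npz')
f=lambda p,z:watz(w,200+p[0]/4,130+p[1]/4,z)
A=[(335,170),(135,350),(527,345),(200,222),(460,222)]
pts=np.array([f(p,39)[:2] for p in A]);print(pts)
r=least_squares(lambda c:np.hypot(*(pts-c).T)-36,[479,312]);print(r.x,r.fun)
pts=np.array([f(p,44)[:2] for p in[(335,148),(115,345),(548,345),(180,222),(485,222)]])
r=least_squares(lambda c:np.hypot(*(pts-c[:2]).T)-c[2],[479,312,36]);print(r.x,r.fun)
print('knob',f((325,560),114),'disc edge',f((325,300),78))
```

```text
[[473.1 350. ]
 [443.4 309.3]
 [514.9 324.9]
 [451.1 335.8]
 [497.2 345.3]]
[479.70689626 314.27685627] [ 0.32897021  0.64641612  0.76147078 -0.20055545 -0.38477677]
[479.80914587 314.7563565   39.52482082] [ 1.25414821  0.334465    0.26202273 -0.96783838 -0.88279756]
knob [479.  312.7 114. ] disc edge [473.9 337.4  78. ]
```

Emit:
{"fn": "drive_tool", "kwargs": {"steps": [{"delta_pos": [0.5,1.5,-8],"yaw": 0,"hand": 14},{"delta_pos": [0,0,-8],"yaw": 0,"hand": 14},{"delta_pos": [0,0,-4],"yaw": 0,"hand": 14},{"delta_pos": [0,0,-2],"yaw": 0,"hand": 14},{"delta_pos": [0,0,0],"yaw": 0,"hand": 14}]}}

```text
clock: 21.58
eef_pos: [479.2, 313.3, 81.8]
eef_rot: [-3.141, 0.0, 1.771]
wrist_force: [0.7, 0.3, -2.2]
finger_gap: 21.8
```

Emit:
{"fn": "drive_tool", "kwargs": {"steps": [{"delta_pos": [0,0,-1.5],"yaw": 0,"hand": 14},{"delta_pos": [0,0,0],"yaw": 0,"hand": 14},{"delta_pos": [0,0,0],"yaw": 0,"hand": 14}]}}

```text
clock: 21.83
eef_pos: [479.5, 313.6, 81.1]
eef_rot: [3.141, -0.0, 1.771]
wrist_force: [1.0, 0.2, -2.7]
finger_gap: 21.1
```

Emit:
{"fn": "drive_tool", "kwargs": {"steps": [{"delta_pos": [0,0,-1],"yaw": 0,"hand": 14},{"delta_pos": [0,0,0],"yaw": 0,"hand": 14},{"delta_pos": [0,0,0],"yaw": 0,"hand": 14}]}}

```text
clock: 22.08
eef_pos: [479.5, 313.5, 80.0]
eef_rot: [3.141, -0.0, 1.771]
wrist_force: [-0.3, -0.4, -2.4]
finger_gap: 21.4
```

Emit:
{"fn": "drive_tool", "kwargs": {"steps": [{"delta_pos": [0,0,-1],"yaw": 0,"hand": 14},{"delta_pos": [0,0,0],"yaw": 0,"hand": 14},{"delta_pos": [0,0,0],"yaw": 0,"hand": 14}]}}

```text
clock: 22.33
eef_pos: [479.5, 313.6, 79.9]
eef_rot: [3.141, -0.0, 1.771]
wrist_force: [-4.7, -2.2, 8.6]
finger_gap: 21.4
```

Emit:
{"fn": "drive_tool", "kwargs": {"steps": [{"delta_pos": [0,0,0.5],"yaw": 0,"hand": 26},{"delta_pos": [0,0,0],"yaw": 0,"hand": 36},{"delta_pos": [0,0,0],"yaw": 0,"hand": 50},{"delta_pos": [0,0,0],"yaw": 0,"hand": 50},{"delta_pos": [0,0,15],"yaw": 0,"hand": 50}]}}

```text
clock: 22.75
eef_pos: [478.4, 312.9, 92.2]
eef_rot: [-3.138, 0.001, 1.771]
wrist_force: [-0.8, 0.3, 0.3]
finger_gap: 48.4
```

Emit:
{"fn": "drive_tool", "kwargs": {"steps": [{"delta_pos": [0,0,30],"yaw": 0,"hand": 50},{"delta_pos": [0,0,30],"yaw": 0,"hand": 50},{"delta_pos": [0,0,34],"yaw": 0,"hand": 70},{"delta_pos": [0,-30,0],"yaw": 0,"hand": 70},{"delta_pos": [0,-30,0],"yaw": 0,"hand": 70}]}}

```text
clock: 23.17
eef_pos: [479.8, 253.8, 190.2]
eef_rot: [3.138, -0.001, 1.773]
wrist_force: [0.6, -0.2, -0.6]
finger_gap: 66.7
```

```bash
python3 snap.py 7 wrist side
python3 - <<'E'
from h import *
s=load('side7.npz');crop(s,200,80,320,180,6,'pics/s7.png')
E
```

```text
23.2667 [479.6 250.9 188.9] [3.141 0.    1.769]
```

View pics/wrist7.png

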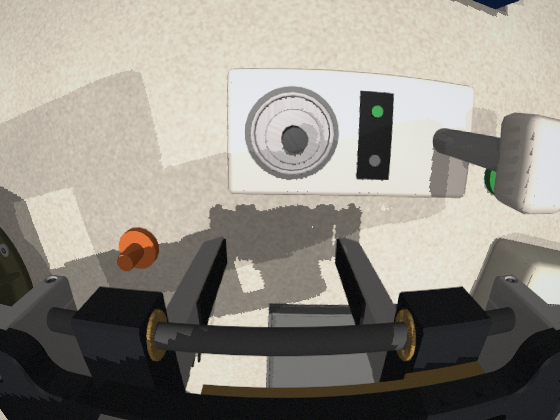

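View pics/s7.png

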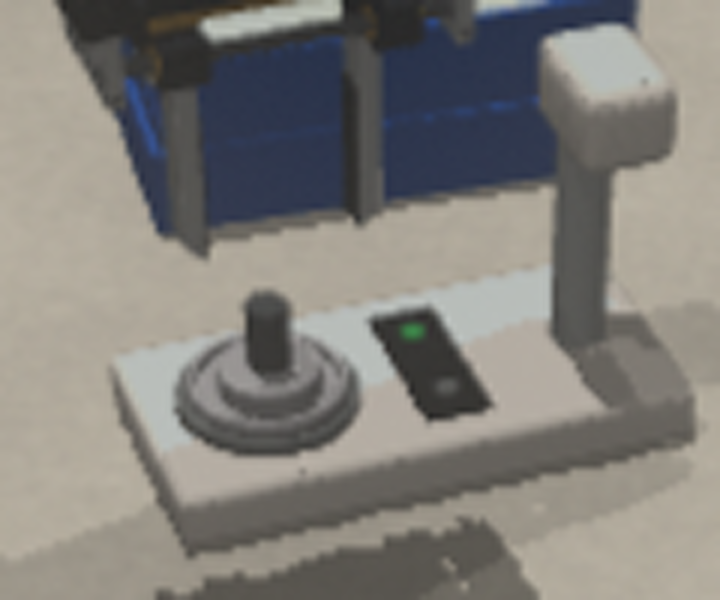

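The gauge sits flat and centred in the dish (crop knob 268,335; its disc lies inside the rim). Now I'll return the containers by exact reverse moves, bottle first.

Emit:
{"fn": "drive_tool", "kwargs": {"steps": [{"delta_pos": [-3,-36,0],"yaw": 0,"hand": 70},{"delta_pos": [-3,-36,0],"yaw": 0,"hand": 70},{"delta_pos": [-3,-36,0],"yaw": 0,"hand": 70},{"delta_pos": [-3,-36,0],"yaw": 0,"hand": 70},{"delta_pos": [-3,-36,0],"yaw": 0,"hand": 70}]}}

```text
clock: 23.68
eef_pos: [464.1, 72.4, 188.4]
eef_rot: [3.141, -0.0, 1.771]
wrist_force: [0.9, 0.5, -0.5]
finger_gap: 69.9
```

Emit:
{"fn": "drive_tool", "kwargs": {"steps": [{"delta_pos": [-3,-36,0],"yaw": 0,"hand": 70},{"delta_pos": [-3,-36,0],"yaw": 0,"hand": 70},{"delta_pos": [-3,-36,0],"yaw": 0,"hand": 70},{"delta_pos": [-3,-36,0],"yaw": 0,"hand": 70},{"delta_pos": [-3,-36,0],"yaw": 0,"hand": 70}]}}

```text
clock: 24.1
eef_pos: [449.3, -107.9, 188.5]
eef_rot: [3.141, 0.0, 1.771]
wrist_force: [0.2, -0.4, 0.7]
finger_gap: 70.2
```

Emit:
{"fn": "drive_tool", "kwargs": {"steps": [{"delta_pos": [-3,-36,0],"yaw": 0,"hand": 70},{"delta_pos": [-3,-36,0],"yaw": 0,"hand": 70},{"delta_pos": [-3,-36,0],"yaw": 0,"hand": 70},{"delta_pos": [-3,-36,0],"yaw": 0,"hand": 70},{"delta_pos": [-3,-36,0],"yaw": 0,"hand": 70}]}}

```text
clock: 24.52
eef_pos: [434.3, -288.1, 188.4]
eef_rot: [3.141, 0.0, 1.771]
wrist_force: [0.5, 0.2, -0.3]
finger_gap: 70.0
```

Emit:
{"fn": "drive_tool", "kwargs": {"steps": [{"delta_pos": [-6.5,-33.5,0],"yaw": 0,"hand": 70},{"delta_pos": [0,0,-15],"yaw": 0,"hand": 70},{"delta_pos": [0,0,-15],"yaw": 0,"hand": 70},{"delta_pos": [0,0,0],"yaw": 0,"hand": 70},{"delta_pos": [0,0,0],"yaw": 0,"hand": 70}]}}

```text
clock: 24.93
eef_pos: [428.0, -319.7, 158.1]
eef_rot: [-3.141, -0.001, 1.771]
wrist_force: [0.5, -0.8, 0.6]
finger_gap: 69.9
```

```bash
python3 snap.py 8 wrist
```

```text
24.9833 [ 428.4 -319.8  158.9] [3.141 0.    1.771]
```

View pics/wrist8.png

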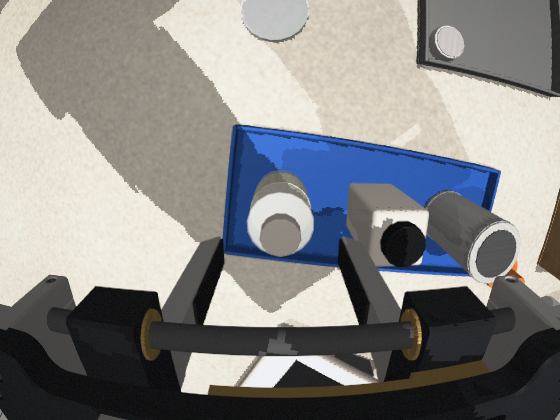

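Bottle cap (280,233) is centred between the fingers and the others are upright.

Emit:
{"fn": "drive_tool", "kwargs": {"steps": [{"delta_pos": [0,0,-30],"yaw": 0,"hand": 70},{"delta_pos": [0,0,-30],"yaw": 0,"hand": 70},{"delta_pos": [0,0,-20],"yaw": 0,"hand": 70},{"delta_pos": [0,0,0],"yaw": 0,"hand": 60},{"delta_pos": [0,0,0],"yaw": 0,"hand": 42}]}}

```text
clock: 25.4
eef_pos: [428.4, -319.9, 79.2]
eef_rot: [3.142, -0.0, 1.771]
wrist_force: [0.2, -0.1, 0.1]
finger_gap: 59.9
```

Emit:
{"fn": "drive_tool", "kwargs": {"steps": [{"delta_pos": [0,0,0],"yaw": 0,"hand": 42},{"delta_pos": [0,0,0],"yaw": 0,"hand": 42},{"delta_pos": [0,0,0],"yaw": 0,"hand": 42},{"delta_pos": [0,0,0],"yaw": 0,"hand": 42}]}}

```text
clock: 25.73
eef_pos: [428.8, -320.6, 80.4]
eef_rot: [3.139, 0.003, 1.771]
wrist_force: [-0.7, 0.9, 7.6]
finger_gap: 49.8
```

Emit:
{"fn": "drive_tool", "kwargs": {"steps": [{"delta_pos": [0,0,10],"yaw": 0,"hand": 42},{"delta_pos": [0,0,20],"yaw": 0,"hand": 42},{"delta_pos": [0,0,30],"yaw": 0,"hand": 42},{"delta_pos": [0,0,20],"yaw": 0,"hand": 42},{"delta_pos": [0,23,0],"yaw": 0,"hand": 42}]}}

```text
clock: 26.15
eef_pos: [429.2, -299.9, 163.8]
eef_rot: [3.137, 0.006, 1.769]
wrist_force: [1.2, -0.2, -2.7]
finger_gap: 49.7
```

Emit:
{"fn": "drive_tool", "kwargs": {"steps": [{"delta_pos": [0,40,0],"yaw": 0,"hand": 42},{"delta_pos": [0,40,0],"yaw": 0,"hand": 42},{"delta_pos": [18,30,0],"yaw": 0,"hand": 42},{"delta_pos": [20,30,0],"yaw": 0,"hand": 42},{"delta_pos": [20,30,0],"yaw": 0,"hand": 42}]}}

```text
clock: 26.57
eef_pos: [486.5, -125.4, 159.9]
eef_rot: [3.14, 0.001, 1.771]
wrist_force: [0.7, -0.1, -2.0]
finger_gap: 49.5
```

Emit:
{"fn": "drive_tool", "kwargs": {"steps": [{"delta_pos": [20,30,0],"yaw": 0,"hand": 42},{"delta_pos": [20,30,0],"yaw": 0,"hand": 42},{"delta_pos": [20,30,0],"yaw": 0,"hand": 42},{"delta_pos": [20,30,0],"yaw": 0,"hand": 42},{"delta_pos": [20,30,0],"yaw": 0,"hand": 42}]}}

```text
clock: 26.98
eef_pos: [586.7, 24.8, 159.6]
eef_rot: [3.141, 0.0, 1.771]
wrist_force: [0.2, 0.1, -1.1]
finger_gap: 49.7
```

Emit:
{"fn": "drive_tool", "kwargs": {"steps": [{"delta_pos": [20,20,0],"yaw": 0,"hand": 42},{"delta_pos": [3,5.2,0],"yaw": 0,"hand": 42},{"delta_pos": [0,0,-30],"yaw": 0,"hand": 42},{"delta_pos": [0,0,-25],"yaw": 0,"hand": 42},{"delta_pos": [0,0,-12],"yaw": 0,"hand": 42}]}}

```text
clock: 27.4
eef_pos: [607.6, 48.1, 89.2]
eef_rot: [-3.138, -0.001, 1.771]
wrist_force: [-0.3, -0.1, -3.0]
finger_gap: 49.9
```

Emit:
{"fn": "drive_tool", "kwargs": {"steps": [{"delta_pos": [0,0,0],"yaw": 0,"hand": 42},{"delta_pos": [0,0,-6],"yaw": 0,"hand": 42},{"delta_pos": [0,0,-4],"yaw": 0,"hand": 42},{"delta_pos": [0,0,-1.5],"yaw": 0,"hand": 42},{"delta_pos": [0,0,0],"yaw": 0,"hand": 42}]}}

```text
clock: 27.82
eef_pos: [609.3, 48.1, 80.7]
eef_rot: [3.141, 0.0, 1.771]
wrist_force: [-0.4, -0.3, -2.1]
finger_gap: 49.7
```

Emit:
{"fn": "drive_tool", "kwargs": {"steps": [{"delta_pos": [0,0,-1],"yaw": 0,"hand": 42},{"delta_pos": [0,0,-0.7],"yaw": 0,"hand": 42},{"delta_pos": [0,0,0],"yaw": 0,"hand": 42},{"delta_pos": [0,0,0],"yaw": 0,"hand": 42}]}}

```text
clock: 28.15
eef_pos: [609.4, 48.2, 80.4]
eef_rot: [3.14, 0.0, 1.771]
wrist_force: [-5.9, 0.8, 13.6]
finger_gap: 49.3
```

Emit:
{"fn": "drive_tool", "kwargs": {"steps": [{"delta_pos": [0,0,0.5],"yaw": 0,"hand": 54},{"delta_pos": [0,0,0],"yaw": 0,"hand": 60},{"delta_pos": [0,0,0],"yaw": 0,"hand": 70},{"delta_pos": [0,0,0],"yaw": 0,"hand": 70},{"delta_pos": [0,0,20],"yaw": 0,"hand": 70}]}}

```text
clock: 28.57
eef_pos: [607.3, 48.2, 95.5]
eef_rot: [-3.136, -0.001, 1.771]
wrist_force: [0.0, 0.3, 0.1]
finger_gap: 69.9
```

Emit:
{"fn": "drive_tool", "kwargs": {"steps": [{"delta_pos": [0,0,30],"yaw": 0,"hand": 70},{"delta_pos": [0,0,40],"yaw": 0,"hand": 70},{"delta_pos": [0,0,20],"yaw": 0,"hand": 70},{"delta_pos": [-7.4,-30.7,0],"yaw": 0,"hand": 70},{"delta_pos": [-7.4,-29,0],"yaw": 0,"hand": 70}]}}

```text
clock: 28.98
eef_pos: [594.5, -11.4, 190.2]
eef_rot: [3.139, 0.001, 1.773]
wrist_force: [0.3, -0.6, -0.9]
finger_gap: 70.0
```

Emit:
{"fn": "drive_tool", "kwargs": {"steps": [{"delta_pos": [-7.4,-29,0],"yaw": 0,"hand": 70},{"delta_pos": [-7.4,-29,0],"yaw": 0,"hand": 70},{"delta_pos": [-7.4,-29,0],"yaw": 0,"hand": 70},{"delta_pos": [-7.4,-29,0],"yaw": 0,"hand": 70},{"delta_pos": [-7.4,-29,0],"yaw": 0,"hand": 70}]}}

```text
clock: 29.4
eef_pos: [556.6, -157.8, 188.8]
eef_rot: [3.141, 0.0, 1.771]
wrist_force: [0.7, 0.6, 0.4]
finger_gap: 70.4
```

Emit:
{"fn": "drive_tool", "kwargs": {"steps": [{"delta_pos": [-7.4,-29,0],"yaw": 0,"hand": 70},{"delta_pos": [-7.4,-29,0],"yaw": 0,"hand": 70},{"delta_pos": [-7.4,-29,0],"yaw": 0,"hand": 70},{"delta_pos": [-10,-35,0],"yaw": 0,"hand": 70},{"delta_pos": [-5,-35,0],"yaw": 0,"hand": 70}]}}

```text
clock: 29.82
eef_pos: [519.1, -314.9, 188.9]
eef_rot: [3.142, 0.0, 1.771]
wrist_force: [1.1, 0.8, -0.4]
finger_gap: 69.9
```

Emit:
{"fn": "drive_tool", "kwargs": {"steps": [{"delta_pos": [0,0,-15],"yaw": 0,"hand": 70},{"delta_pos": [0,0,-15],"yaw": 0,"hand": 70},{"delta_pos": [0,0,0],"yaw": 0,"hand": 70},{"delta_pos": [0,0,0],"yaw": 0,"hand": 70}]}}

```text
clock: 30.15
eef_pos: [519.8, -313.3, 158.4]
eef_rot: [-3.141, -0.001, 1.771]
wrist_force: [0.5, 0.4, -0.5]
finger_gap: 69.7
```

```bash
python3 snap.py 9 wrist side
```

```text
30.25 [ 520.4 -313.4  159.8] [3.141e+00 1.000e-03 1.771e+00]
```

View pics/wrist9.png

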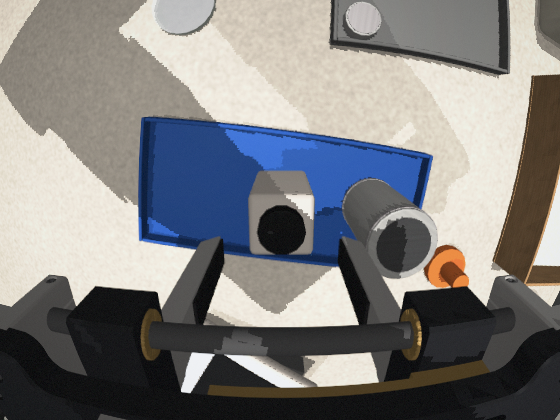

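View pics/side9.png

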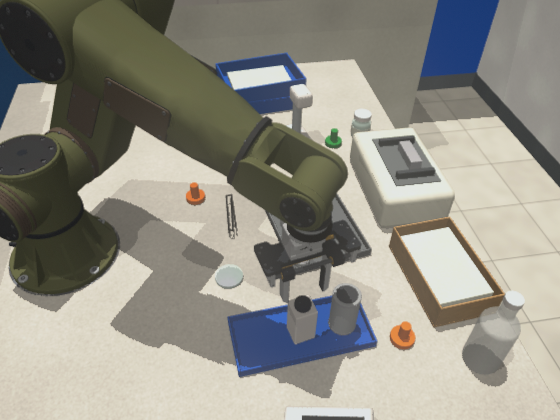

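Square bottle (282,230) is centred between the fingers.

Emit:
{"fn": "drive_tool", "kwargs": {"steps": [{"delta_pos": [0,0,-30],"yaw": 0,"hand": 70},{"delta_pos": [0,0,-30],"yaw": 0,"hand": 70},{"delta_pos": [0,0,-18.8],"yaw": 0,"hand": 70},{"delta_pos": [0,0,0],"yaw": 0,"hand": 60},{"delta_pos": [0,0,0],"yaw": 0,"hand": 40}]}}

```text
clock: 30.67
eef_pos: [520.3, -313.4, 80.7]
eef_rot: [3.142, 0.0, 1.771]
wrist_force: [-0.2, 0.4, 0.6]
finger_gap: 59.9
```

Emit:
{"fn": "drive_tool", "kwargs": {"steps": [{"delta_pos": [0,0,0],"yaw": 0,"hand": 40},{"delta_pos": [0,0,0],"yaw": 0,"hand": 40},{"delta_pos": [0,0,0],"yaw": 0,"hand": 40},{"delta_pos": [0,0,0],"yaw": 0,"hand": 40}]}}

```text
clock: 31.0
eef_pos: [520.8, -314.0, 82.1]
eef_rot: [3.139, 0.002, 1.771]
wrist_force: [-0.8, 1.2, 7.4]
finger_gap: 48.0
```

Emit:
{"fn": "drive_tool", "kwargs": {"steps": [{"delta_pos": [0,0,10],"yaw": 0,"hand": 40},{"delta_pos": [0,0,20],"yaw": 0,"hand": 40},{"delta_pos": [0,0,25],"yaw": 0,"hand": 40},{"delta_pos": [0,0,15],"yaw": 0,"hand": 40},{"delta_pos": [7.5,30,0],"yaw": 0,"hand": 40}]}}

```text
clock: 31.42
eef_pos: [527.7, -287.3, 154.6]
eef_rot: [3.137, 0.005, 1.767]
wrist_force: [0.5, -0.1, -2.0]
finger_gap: 47.7
```

Emit:
{"fn": "drive_tool", "kwargs": {"steps": [{"delta_pos": [6,30,0],"yaw": 0,"hand": 40},{"delta_pos": [6,30,0],"yaw": 0,"hand": 40},{"delta_pos": [6,30,0],"yaw": 0,"hand": 40},{"delta_pos": [6,30,0],"yaw": 0,"hand": 40},{"delta_pos": [6,30,0],"yaw": 0,"hand": 40}]}}

```text
clock: 31.83
eef_pos: [557.6, -132.0, 151.0]
eef_rot: [3.141, 0.0, 1.771]
wrist_force: [0.9, -0.3, -2.4]
finger_gap: 48.0
```

Emit:
{"fn": "drive_tool", "kwargs": {"steps": [{"delta_pos": [6,30,0],"yaw": 0,"hand": 40},{"delta_pos": [6,30,0],"yaw": 0,"hand": 40},{"delta_pos": [6,30,0],"yaw": 0,"hand": 40},{"delta_pos": [6,20,0],"yaw": 0,"hand": 40},{"delta_pos": [0,6.5,0],"yaw": 0,"hand": 40}]}}

```text
clock: 32.25
eef_pos: [582.0, -14.2, 150.9]
eef_rot: [3.141, -0.0, 1.773]
wrist_force: [-0.2, -0.5, -2.1]
finger_gap: 47.9
```

Emit:
{"fn": "drive_tool", "kwargs": {"steps": [{"delta_pos": [0,0,-20],"yaw": 0,"hand": 40},{"delta_pos": [0,0,-25],"yaw": 0,"hand": 40},{"delta_pos": [0,0,-12],"yaw": 0,"hand": 40},{"delta_pos": [0,0,0],"yaw": 0,"hand": 40},{"delta_pos": [0,0,0],"yaw": 0,"hand": 40}]}}

```text
clock: 32.67
eef_pos: [581.4, -17.4, 93.4]
eef_rot: [-3.141, -0.0, 1.77]
wrist_force: [0.3, -0.2, -2.3]
finger_gap: 47.8
```

Emit:
{"fn": "drive_tool", "kwargs": {"steps": [{"delta_pos": [0,0,-6],"yaw": 0,"hand": 40},{"delta_pos": [0,0,-4],"yaw": 0,"hand": 40},{"delta_pos": [0,0,-1.5],"yaw": 0,"hand": 40},{"delta_pos": [0,0,0],"yaw": 0,"hand": 40},{"delta_pos": [0,0,0],"yaw": 0,"hand": 40}]}}

```text
clock: 33.08
eef_pos: [581.6, -17.1, 81.9]
eef_rot: [3.141, 0.0, 1.771]
wrist_force: [-2.0, -0.9, 2.9]
finger_gap: 47.7
```

Emit:
{"fn": "drive_tool", "kwargs": {"steps": [{"delta_pos": [0,0,-0.8],"yaw": 0,"hand": 40},{"delta_pos": [0,0,0],"yaw": 0,"hand": 40},{"delta_pos": [0,0,0],"yaw": 0,"hand": 40}]}}

```text
clock: 33.33
eef_pos: [581.7, -17.2, 81.9]
eef_rot: [3.141, 0.001, 1.771]
wrist_force: [-6.5, -2.2, 10.9]
finger_gap: 47.9
```

Emit:
{"fn": "drive_tool", "kwargs": {"steps": [{"delta_pos": [0,0,0.3],"yaw": 0,"hand": 52},{"delta_pos": [0,0,0],"yaw": 0,"hand": 60},{"delta_pos": [0,0,0],"yaw": 0,"hand": 70},{"delta_pos": [0,0,0],"yaw": 0,"hand": 70},{"delta_pos": [0,0,20],"yaw": 0,"hand": 70}]}}

```text
clock: 33.75
eef_pos: [579.8, -16.8, 97.8]
eef_rot: [-3.136, -0.002, 1.771]
wrist_force: [0.2, 0.0, -0.2]
finger_gap: 69.6
```

Emit:
{"fn": "drive_tool", "kwargs": {"steps": [{"delta_pos": [0,0,30],"yaw": 0,"hand": 70},{"delta_pos": [0,0,40],"yaw": 0,"hand": 70},{"delta_pos": [0,0,20],"yaw": 0,"hand": 76},{"delta_pos": [3.6,-29,0],"yaw": 0,"hand": 76},{"delta_pos": [3,-29,0],"yaw": 0,"hand": 76}]}}

```text
clock: 34.17
eef_pos: [588.8, -74.8, 192.8]
eef_rot: [3.139, 0.001, 1.773]
wrist_force: [-0.3, -0.3, 0.1]
finger_gap: 76.0
```

Emit:
{"fn": "drive_tool", "kwargs": {"steps": [{"delta_pos": [3,-29,0],"yaw": 0,"hand": 76},{"delta_pos": [3,-29,0],"yaw": 0,"hand": 76},{"delta_pos": [3,-29,0],"yaw": 0,"hand": 76},{"delta_pos": [3,-29,0],"yaw": 0,"hand": 76},{"delta_pos": [3,-29,0],"yaw": 0,"hand": 76}]}}

```text
clock: 34.58
eef_pos: [603.1, -221.4, 190.8]
eef_rot: [3.142, -0.0, 1.771]
wrist_force: [-0.1, -0.2, 0.5]
finger_gap: 75.9
```

Emit:
{"fn": "drive_tool", "kwargs": {"steps": [{"delta_pos": [3,-29,0],"yaw": 0,"hand": 76},{"delta_pos": [3,-29,0],"yaw": 0,"hand": 76},{"delta_pos": [3,-29,0],"yaw": 0,"hand": 76},{"delta_pos": [0,0,-30],"yaw": 0,"hand": 76},{"delta_pos": [0,0,0],"yaw": 0,"hand": 76}]}}

```text
clock: 35.0
eef_pos: [610.3, -307.6, 155.5]
eef_rot: [-3.136, -0.005, 1.769]
wrist_force: [-0.5, 0.7, -1.9]
finger_gap: 76.2
```

```bash
python3 snap.py 10 wrist
```

```text
35.05 [ 610.9 -306.6  157.9] [-3.137 -0.004  1.77 ]
```

View pics/wrist10.png

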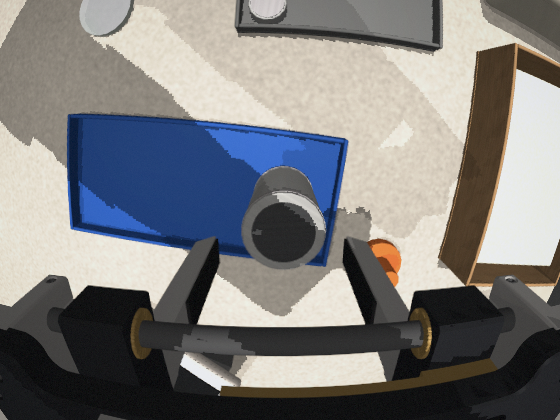

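Can (284,230) is centred between the fingers.

Emit:
{"fn": "drive_tool", "kwargs": {"steps": [{"delta_pos": [0,0,-30],"yaw": 0,"hand": 76},{"delta_pos": [0,0,-30],"yaw": 0,"hand": 76},{"delta_pos": [0,0,-21.5],"yaw": 0,"hand": 76},{"delta_pos": [0,0,0],"yaw": 0,"hand": 65},{"delta_pos": [0,0,0],"yaw": 0,"hand": 50}]}}

```text
clock: 35.47
eef_pos: [612.4, -306.2, 80.3]
eef_rot: [-3.141, -0.001, 1.772]
wrist_force: [-0.0, 0.0, 1.3]
finger_gap: 66.4
```

Emit:
{"fn": "drive_tool", "kwargs": {"steps": [{"delta_pos": [0,0,0],"yaw": 0,"hand": 50},{"delta_pos": [0,0,0],"yaw": 0,"hand": 50},{"delta_pos": [0,0,0],"yaw": 0,"hand": 50},{"delta_pos": [0,0,0],"yaw": 0,"hand": 50}]}}

```text
clock: 35.8
eef_pos: [613.0, -307.3, 82.1]
eef_rot: [3.139, 0.002, 1.771]
wrist_force: [-0.9, 1.4, 7.9]
finger_gap: 57.4
```

Emit:
{"fn": "drive_tool", "kwargs": {"steps": [{"delta_pos": [0,0,10],"yaw": 0,"hand": 50},{"delta_pos": [0,0,20],"yaw": 0,"hand": 50},{"delta_pos": [0,0,25],"yaw": 0,"hand": 50},{"delta_pos": [0,0,15],"yaw": 0,"hand": 50},{"delta_pos": [1.7,27,0],"yaw": 0,"hand": 50}]}}

```text
clock: 36.22
eef_pos: [614.3, -283.8, 154.6]
eef_rot: [3.137, 0.005, 1.767]
wrist_force: [0.5, 0.5, -2.2]
finger_gap: 58.0
```

Emit:
{"fn": "drive_tool", "kwargs": {"steps": [{"delta_pos": [1.7,30,0],"yaw": 0,"hand": 50},{"delta_pos": [1.7,30,0],"yaw": 0,"hand": 50},{"delta_pos": [1.7,30,0],"yaw": 0,"hand": 50},{"delta_pos": [1.7,30,0],"yaw": 0,"hand": 50},{"delta_pos": [1.7,30,0],"yaw": 0,"hand": 50}]}}

```text
clock: 36.63
eef_pos: [622.2, -128.6, 150.7]
eef_rot: [3.141, 0.0, 1.771]
wrist_force: [0.7, 0.2, -1.5]
finger_gap: 57.8
```

Emit:
{"fn": "drive_tool", "kwargs": {"steps": [{"delta_pos": [1.7,30,0],"yaw": 0,"hand": 50},{"delta_pos": [1.7,20,0],"yaw": 0,"hand": 50},{"delta_pos": [0,5,0],"yaw": 0,"hand": 50},{"delta_pos": [0,0,-10],"yaw": 0,"hand": 50},{"delta_pos": [0,0,-20],"yaw": 0,"hand": 50}]}}

```text
clock: 37.05
eef_pos: [626.8, -75.7, 121.5]
eef_rot: [3.137, 0.002, 1.771]
wrist_force: [0.7, -0.7, -2.2]
finger_gap: 58.2
```

Emit:
{"fn": "drive_tool", "kwargs": {"steps": [{"delta_pos": [0,0,-15],"yaw": 0,"hand": 50},{"delta_pos": [0,0,-10],"yaw": 0,"hand": 50},{"delta_pos": [0,0,-6],"yaw": 0,"hand": 50},{"delta_pos": [0,0,0],"yaw": 0,"hand": 50},{"delta_pos": [0,0,0],"yaw": 0,"hand": 50}]}}

```text
clock: 37.47
eef_pos: [625.8, -75.6, 88.8]
eef_rot: [3.141, 0.0, 1.77]
wrist_force: [0.2, -0.1, -2.8]
finger_gap: 58.1
```

Emit:
{"fn": "drive_tool", "kwargs": {"steps": [{"delta_pos": [0,0,-4],"yaw": 0,"hand": 50},{"delta_pos": [0,0,-2],"yaw": 0,"hand": 50},{"delta_pos": [0,0,0],"yaw": 0,"hand": 50},{"delta_pos": [0,0,0],"yaw": 0,"hand": 50}]}}

```text
clock: 37.8
eef_pos: [625.7, -75.0, 82.6]
eef_rot: [3.142, 0.0, 1.771]
wrist_force: [-0.4, -0.4, -2.3]
finger_gap: 58.0
```

Emit:
{"fn": "drive_tool", "kwargs": {"steps": [{"delta_pos": [0,0,-1.3],"yaw": 0,"hand": 50},{"delta_pos": [0,0,0],"yaw": 0,"hand": 50},{"delta_pos": [0,0,0],"yaw": 0,"hand": 50}]}}

```text
clock: 38.05
eef_pos: [625.7, -75.1, 82.0]
eef_rot: [3.141, 0.0, 1.771]
wrist_force: [-3.7, 0.5, 5.9]
finger_gap: 57.7
```

Contact. Releasing, then backing off and looking.

Emit:
{"fn": "drive_tool", "kwargs": {"steps": [{"delta_pos": [0,0,0],"yaw": 0,"hand": 62},{"delta_pos": [0,0,0],"yaw": 0,"hand": 70},{"delta_pos": [0,0,0],"yaw": 0,"hand": 76},{"delta_pos": [0,0,0],"yaw": 0,"hand": 76},{"delta_pos": [0,0,20],"yaw": 0,"hand": 76}]}}

```text
clock: 38.47
eef_pos: [624.1, -74.7, 97.8]
eef_rot: [-3.136, -0.002, 1.771]
wrist_force: [0.6, 0.3, -0.0]
finger_gap: 75.6
```

Emit:
{"fn": "drive_tool", "kwargs": {"steps": [{"delta_pos": [0,0,30],"yaw": 0,"hand": 76},{"delta_pos": [0,0,40],"yaw": 0,"hand": 76},{"delta_pos": [0,0,40],"yaw": 0,"hand": 76},{"delta_pos": [-20,-35,0],"yaw": 0,"hand": 76},{"delta_pos": [-20,-35,0],"yaw": 0,"hand": 76}]}}

```text
clock: 38.88
eef_pos: [586.3, -144.7, 213.6]
eef_rot: [3.137, 0.002, 1.774]
wrist_force: [0.2, -2.3, -1.0]
finger_gap: 76.1
```

Emit:
{"fn": "drive_tool", "kwargs": {"steps": [{"delta_pos": [-20,-35,0],"yaw": 0,"hand": 76},{"delta_pos": [-20,-35,0],"yaw": 0,"hand": 76},{"delta_pos": [-20,-35,0],"yaw": 0,"hand": 76},{"delta_pos": [-20,-35,0],"yaw": 0,"hand": 76},{"delta_pos": [-20,-35,0],"yaw": 0,"hand": 76}]}}

```text
clock: 39.3
eef_pos: [484.5, -321.5, 211.3]
eef_rot: [3.141, 0.0, 1.771]
wrist_force: [0.2, 0.2, 0.6]
finger_gap: 76.3
```

Emit:
{"fn": "drive_tool", "kwargs": {"steps": [{"delta_pos": [-20,-35,0],"yaw": 0,"hand": 76},{"delta_pos": [-20,-35,0],"yaw": 0,"hand": 76},{"delta_pos": [0,0,0],"yaw": 0,"hand": 76},{"delta_pos": [0,0,0],"yaw": 0,"hand": 76},{"delta_pos": [0,0,0],"yaw": 0,"hand": 76}]}}

```text
clock: 39.72
eef_pos: [445.9, -389.7, 211.1]
eef_rot: [3.141, -0.0, 1.771]
wrist_force: [-0.7, -0.2, 0.0]
finger_gap: 75.9
```

```bash
python3 snap.py 11 top side
python3 - <<'E'
from h import *
t=load('top11.npz');crop(t,210,120,345,235,5,'pics/tc11.png')
E
```

```text
39.8167 [ 446.4 -389.   211.2] [ 3.141 -0.     1.772]
```

View pics/top11.png

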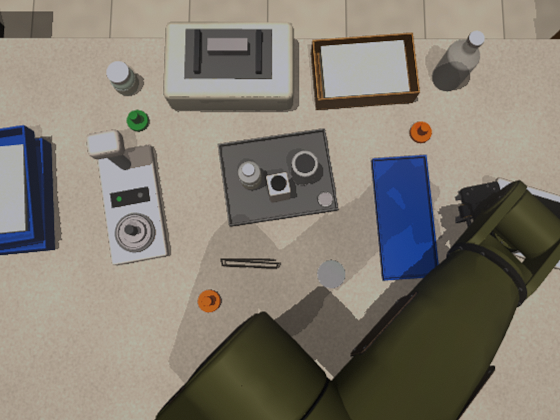

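View pics/tc11.png

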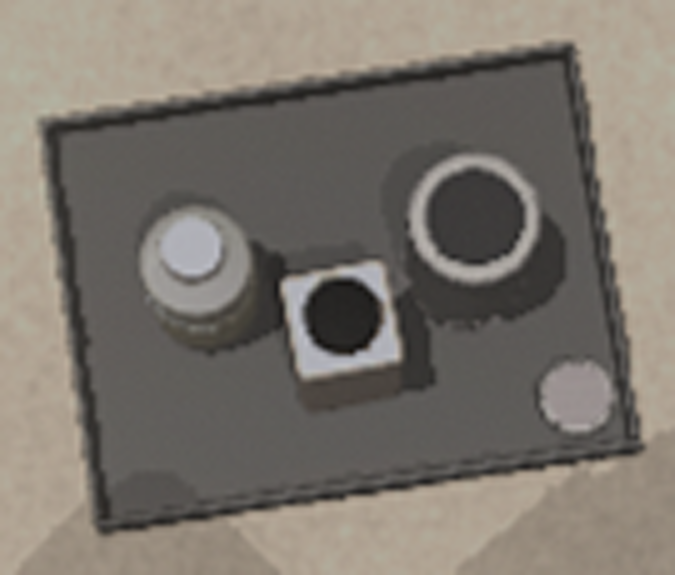

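View pics/side11.png

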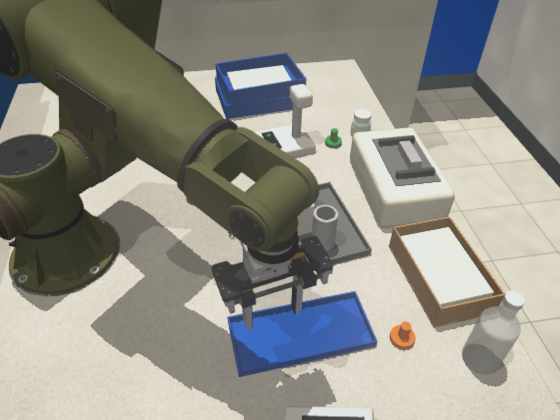

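In the top crop the containers are back at their starting pixels: bottle cap (192,246), square cap (343,316), can (475,217). The tin (577,396), lens blank and spectacles have not moved, the gauge is in the dish (135,232), and the arm is clear of everything.

Run:
```python
from cell import manip
print(manip.sign_off())
```

```text
the job is handed in; nothing more can be done
None
```

The job is done and handed in at about 40 s of the 136 s. I stood the can, square bottle and bottle upright in the blue tray, then seated the steel gauge flat in the dish. I then put the bottle, square bottle and can back by the exact reverse of the outward moves.

- **Containers:** in the last top picture all three are upright and within about 2 pixels of the zoomed crop (about 1 mm) of where they started.
- **Gauge:** the wrist and side pictures taken on release show it flat and inside the dish rim. The last top picture shows it still there.
- **Bystanders:** the spectacles, lens blank, screw tin and the look-alikes have not moved.
- **Forces:** the highest wrist force I read was about 17 N, during set-downs. I only read it at the end of each move call.
- **Camera disagreement:** the cameras differed by up to about 5 mm on the dish centre. I corrected the gauge by 1.5 mm using the wrist view, well inside the 10 mm of play in the dish.
- **Not checked:** in the last side picture the arm hid the dish, the bottle and the square bottle, so their final check rests on the top view alone.

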